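# Box up the spare power adapter and snap the lid shut

## Task

Lay the standing power adapter down flat on the bench without letting it topple and let go of it; then take it afresh and lay it flat inside the open spares box. Put the lid squarely on the box with its four clips still up and let go, then flip all four clips fully down. Leave the other things on the bench where they are.

Things in the scene. Friction and masses are not known exactly. Their poses are not given: they have to be found in the camera images.
- box: The open spares box, mid-grey plastic, fixed to the bench: 133 (its x) by 160 (its y) by 55 mm high outside, walls and floor 4 mm thick. Origin: centre of its underside; z up. Its open mouth has a plain rim 55 mm above the bench.
- lid: Loose white snap-lock lid, 0.2 kg, flat on the bench, right way up. Origin: centre of underside. Locating frame 119 (x) by 146 (y) mm, z 0-8, enters the box mouth with 3 mm play; plate 141 by 168, z 8-16, rests on the rim (origin then 47 mm above the box's); central grip ridge 16 (x) by 80 (y), z 16-44. Goes on either way round. A dark clip is hinged mid-edge on each of its four sides.
- adapter: A black power adapter, solid block 36 (its x) by 48 (its y) by 100 mm (its z), about 0.28 kg, starting upright on its small end. Origin: centre of that end; z along its length. Lying flat means resting on one of its two broad 48 by 100 mm faces (its x axis vertical).
- adapter_mid (a point): The middle of the adapter's body.
- clip0 (a joint): Angle of the dark clip on the lid's -x edge (lid's own axes): 0 = hanging straight down, fully shut (stop); 1.57 = level, sticking outward; 2.3 = leaning up (stop). Starts between 1.5 and 2.1. Friction hinge, about 0.02 N m, no spring: stays where it is left.
- clip0_tip (a point): Middle of the free end of the -x edge clip, a plate 44 mm wide along the edge, 32 mm long, 4 mm thick. Its hinge line is 12 mm above the lid's underside and 72.5 mm out from the lid's centre; the outer face of the shut clip is 4 mm further out.
- clip1 (a joint): Angle of the dark clip on the lid's +x edge (lid's own axes): 0 = hanging straight down, fully shut (stop); 1.57 = level, sticking outward; 2.3 = leaning up (stop). Starts between 1.5 and 2.1. Friction hinge, about 0.02 N m, no spring: stays where it is left.
- clip1_tip (a point): Middle of the free end of the +x edge clip, a plate 44 mm wide along the edge, 32 mm long, 4 mm thick. Its hinge line is 12 mm above the lid's underside and 72.5 mm out from the lid's centre; the outer face of the shut clip is 4 mm further out.
- clip2 (a joint): Angle of the dark clip on the lid's -y edge (lid's own axes): 0 = hanging straight down, fully shut (stop); 1.57 = level, sticking outward; 2.3 = leaning up (stop). Starts between 1.5 and 2.1. Friction hinge, about 0.02 N m, no spring: stays where it is left.
- clip2_tip (a point): Middle of the free end of the -y edge clip, a plate 44 mm wide along the edge, 32 mm long, 4 mm thick. Its hinge line is 12 mm above the lid's underside and 86 mm out from the lid's centre; the outer face of the shut clip is 4 mm further out.
- clip3 (a joint): Angle of the dark clip on the lid's +y edge (lid's own axes): 0 = hanging straight down, fully shut (stop); 1.57 = level, sticking outward; 2.3 = leaning up (stop). Starts between 1.5 and 2.1. Friction hinge, about 0.02 N m, no spring: stays where it is left.
- clip3_tip (a point): Middle of the free end of the +y edge clip, a plate 44 mm wide along the edge, 32 mm long, 4 mm thick. Its hinge line is 12 mm above the lid's underside and 86 mm out from the lid's centre; the outer face of the shut clip is 4 mm further out.
- screwdriver: A screwdriver lying on the bench; leave alone.
- tape: A roll of tape, 64 mm across, 19 mm high; leave alone.
- switch: A small grey network switch, 75 by 110 by 26 mm; leave alone.
- tester: A hand-held grey cable tester, 110 by 50 by 24 mm; leave alone.

How it is judged (in metres and radians):
On the way, in this order (a step that is already met when the one before it is completed fails the run):
1. the adapter lies flat on the bench, outside the box, let go and at rest (angle between adapter's own x axis and vertical below 0.12 rad and height (world z) of adapter_mid below 0.023 m and horizontal distance between adapter_mid and box above 0.085 m and contact force between adapter and the fingers below 0.1 N and linear speed of adapter below 0.03 m/s), for 0.2 s.
2. the adapter lies flat on the floor of the box, let go and at rest (angle between adapter's own x axis and vertical below 0.12 rad and x of adapter_mid in the frame of box between -0.0625 and 0.0625 m and y of adapter_mid in the frame of box between -0.076 and 0.076 m and z of adapter_mid in the frame of box between 0.017 and 0.027 m and contact force between adapter and the fingers below 0.1 N and linear speed of adapter below 0.03 m/s), for 0.2 s.
3. the lid is seated on the rim and let go with its four clips still up (x of lid in the frame of box between -0.006 and 0.006 m and y of lid in the frame of box between -0.006 and 0.006 m and z of lid in the frame of box between 0.043 and 0.0505 m and angle between the z axis of lid and the z axis of box, either way round below 0.05 rad and angle between the x axis of lid and the x axis of box, either way round below 0.08 rad and contact force between lid and the fingers below 0.1 N and linear speed of lid below 0.03 m/s and value of joint each of clip0, clip1, clip2, clip3 above 1 rad), for 0.2 s.
At the end, for the whole second after the job is handed in: The adapter lies flat (within 7 degrees) on the floor of the box; the lid sits on the rim, within 6 mm of central and 4.5 degrees of square, its underside 43 to 50.5 mm above the box's; all four clips are within 0.2 rad of straight down; everything released and at rest (all of step 2 and x of lid in the frame of box between -0.006 and 0.006 m and y of lid in the frame of box between -0.006 and 0.006 m and z of lid in the frame of box between 0.043 and 0.0505 m and angle between the z axis of lid and the z axis of box, either way round below 0.05 rad and angle between the x axis of lid and the x axis of box, either way round below 0.08 rad and contact force between lid and the fingers below 0.1 N and linear speed of lid below 0.03 m/s and value of joint each of clip0, clip1, clip2, clip3 below 0.2 rad); the robot touches nothing.
It fails at once if the adapter topples or is dropped tumbling (turns faster than 11 rad/s) (angular speed of adapter above 11 rad/s).
It fails at once if the screwdriver is moved more than 3 cm (distance of screwdriver from where it was at the start of the episode above 0.03 m).
It fails at once if the tape is moved more than 3 cm (distance of tape from where it was at the start of the episode above 0.03 m).
It fails at once if the switch is moved more than 3 cm (distance of switch from where it was at the start of the episode above 0.03 m).
It fails at once if the tester is moved more than 3 cm (distance of tester from where it was at the start of the episode above 0.03 m).
It also fails if it takes over 72 s, if anything falls off the work surface, if the arm or the gripper's body presses on something with over 40 N, if the wrist force passes 120 N, or if a joint passes its speed limit or range.

## Robot

A 6-joint arm with a two-finger parallel gripper is mounted at the origin on the work surface. World frame = base frame: x ahead of the robot, y to its left, z up, the work surface at z = 0. Lengths are in mm, angles in rad, forces in N, time in s.
With the tool pointing down it reaches from about 350 to 875 mm from the base axis. Payload 4.2 kg.
Tool frame: the origin (TCP) lies midway between the tips of the shut fingers; the grasp point (between the pads) lies 19 mm behind it; z points along the fingers, y is the line along which they close (so a half turn about z gives the same grasp; the last joint's range is limited). The gripper opens to 85 mm and grips with 20 to 120 N. Pads are 22 mm wide; open, the fingers measure 114 mm over their backs; the gripper's body (76 mm by 85 mm) begins 54 mm behind the grasp point. The pads swing forward as they close: fully open they stand 13 mm farther back than shut.
Start: joints at [-1.083, 0.385, 0.008, 0, -1.194, -0.259], TCP at [141.773, -608.687, 202.112] pointing down, gripper open.
Joint ranges: [-3.14, 3.14], [-1.21, 2.06], [-1.07, 1.41], [-3.16, 2.05], [-2.99, -0.16], [-3.1, 3.1]. Speed limits (rad/s): [2.79, 2.79, 3.14, 3.14, 3.14, 3.14].

## Interface

Orientations are given as a unit quaternion [x, y, z, w].
In Python, from bench import arm gives the robot as it stands. The module is installed in compiled form; this text tells all that it offers.
- The arm moves only by the shell command python3 -m handwheel 'ROWS' [OPENING]. ROWS is JSON, a list of rows, each an object of numbers: "x", "y", "z": the shift along the world's x, y, z each as a share of 20 cm, from -1 to 1; "ax", "ay", "az": the turn, a rotation vector about the world's x, y, z each as a share of 90 degrees, from -1 to 1. In form: [{"x": .., "y": .., "z": .., "ax": .., "ay": .., "az": ..}, ...]. A call has exactly 8 rows; each row shifts and turns the commanded pose from where the row before left it; what a row does not reach is not made up. A row lasts 1/10 s, in which the tool goes at most 50 mm and 8.59 degrees, less where a joint would pass 70% of its speed; a pose out of reach is approached as far as the arm can. A call with a number of a shift or a turn outside -1 to 1 is refused whole. A call with a gripper value outside its range is refused whole. OPENING is the opening, from -1 (shut) to 1 (fully open), set as the call begins (- or left out, the last holds). The fingers move at their own pace and stop on an object; the grip force is fixed at half the most. Time passes only in rows, so rows that do not move let the fingers close, or fill a call up. It gives the time, the measured TCP pose, the force, the opening and the grip force at its end, in the units of the state.
- arm.read_state(): the state, without advancing time (a new reading comes with each control period).
- arm.get_image(name): name is "scene" or "top"; returns the picture (480x640x3 uint8, red, green, blue); there is no depth.
- arm.camera_params(name): a dict with "K" (3x3 intrinsics, pixels), "position" and "orientation" of the camera in the world. Camera axes: x right, y down, z forward; pixel columns grow to the right and rows downward; lengths in mm; the calibration is good to about 2 mm. A picture is of the moment at which its call begins. camera_params takes no time and is no camera call.
- arm.job_done(): hands the job in; it is judged then, once.
The state is a dict: "clock": time; "joints": joint angles; "joint_vel": joint speeds; "joint_efforts": joint torques, N m; "position": TCP position; "ee_rot": TCP orientation; "contact_force": force on the tool from outside, world axes, zero at the start; "wrist_torque": the same for the moment, N m; "gripper_width": finger opening in mm; "grasp_force": force on a finger pad.
Only numpy, scipy, OpenCV 4.12 (cv2) and the standard library are available. Lean on these libraries where they do the work, as an engineer would, in place of code of your own. Each camera call takes 0.05 s, during which the arm holds its last target. There are 200 camera calls.

## Working session

There is one attempt and no reset: what is moved stays moved. The work goes in short steps, Python scripts to look and compute and a shell command to move; the robot and the scene stay as the last step left them, time stands still between calls to the robot, and variables do not carry over. Pictures are saved under pics/ and viewed, at most 10 in all, crops included, and the job is handed in when it is done.

```bash
mkdir -p pics; cat > h.py <<'E'
import numpy as np, cv2
from scipy.spatial.transform import Rotation as R
from bench import arm
def cam(n):
    c=arm.camera_params(n); return np.array(c["K"]),np.array(c["position"]),R.from_quat(c["orientation"]).as_matrix()
def ray(n,uv,z):
    K,p,M=cam(n); d=M@np.linalg.inv(K)@np.array([uv[0],uv[1],1.]); return p+d*(z-p[2])/d[2]
def proj(n,P):
    K,p,M=cam(n); q=K@M.T@(np.array(P)-p); return q[:2]/q[2]
def snap(n,f):
    im=arm.get_image(n)[:,:,::-1].copy(); cv2.imwrite("pics/"+f,im); return im
E
python3 - <<'E'
from h import *
for n in("top","scene"):
    snap(n,n+"0.png"); c=arm.camera_params(n); print(n,c["position"],c["orientation"],c["K"])
print(arm.read_state())
E
```

```text
top [374.06074243  10.16503621 902.18039014] [ 0.71385604 -0.69567992  0.06188946 -0.05107552] [[490.2122705    0.         318.48060167]
 [  0.         490.2122705  239.34692875]
 [  0.           0.           1.        ]]
scene [1130.23278781 -753.24927348  749.32121942] [ 0.83783829  0.28820044 -0.15318813 -0.43760816] [[550.46807926   0.         327.9624876 ]
 [  0.         550.46807926 231.67473074]
 [  0.           0.           1.        ]]
{'clock': 0.1, 'joints': array([-1.08343950e+00,  3.85493632e-01,  6.78421641e-03, -4.24588466e-04,
       -1.19399506e+00, -2.58613511e-01]), 'joint_vel': array([ 6.82723180e-04, -2.87444188e-03,  1.72565335e-03,  1.96197287e-03,
       -7.41655597e-06, -3.67099769e-04]), 'joint_efforts': array([-4.85834098e-04, -3.93319702e+01,  1.88929099e+01,  4.19787169e+00,
       -2.57226638e-03,  7.36025299e-06]), 'position': array([ 141.61531267, -608.16422204,  201.13263619]), 'ee_rot': array([-1.14044629e-01,  9.93475150e-01,  9.60382798e-04, -1.63903582e-04]), 'contact_force': array([-0.48665225,  0.45354206, -0.87526108]), 'wrist_torque': array([0.0161268 , 0.02329158, 0.02757747]), 'grasp_force': 0.0, 'gripper_width': 85.07027736416094}
```

View pics/top0.png

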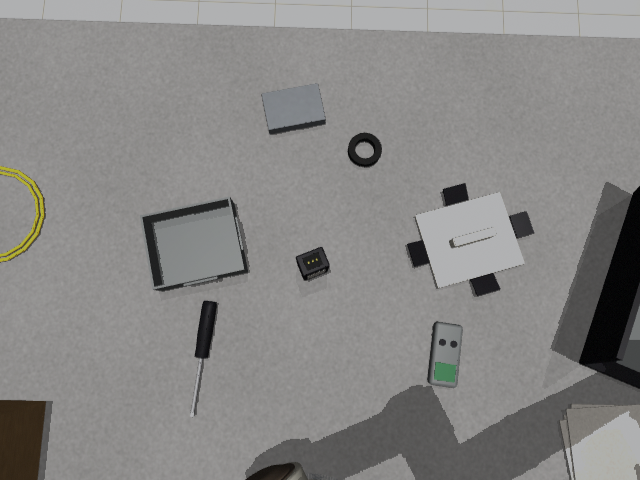

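View pics/scene0.png

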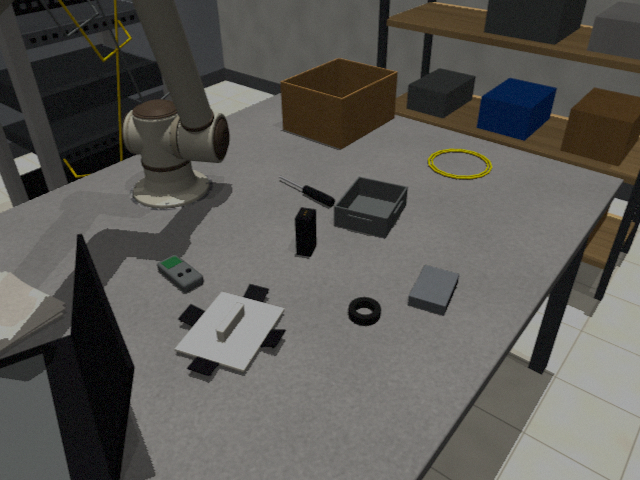

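Top view: box about (195,245), adapter top (313,258), lid (470,240), tester (445,353), tape (365,150), switch (294,108), screwdriver (204,330). Now measuring.

```bash
python3 - <<'E'
from h import *
im=cv2.imread("pics/top0.png")
c=im[180:310,120:350]; cv2.imwrite("pics/c0.png",cv2.resize(c,None,fx=3.4,fy=3.4,interpolation=cv2.INTER_CUBIC))
g=cv2.cvtColor(im,cv2.COLOR_BGR2GRAY)
m=(g>190).astype(np.uint8); m[:100]=0; m[:, :400]=0; m[300:]=0;m[:,560:]=0
m=cv2.morphologyEx(m,cv2.MORPH_CLOSE,np.ones((7,7)))
k=max(cv2.findContours(m,0,1)[0],key=cv2.contourArea)
b=cv2.boxPoints(cv2.minAreaRect(k)); P=np.array([ray("top",p,16) for p in b]); print("lid",P.round(1).tolist(),P.mean(0),[np.linalg.norm(P[i]-P[i-1]) for i in range(4)],[np.degrees(np.arctan2(*(P[i]-P[i-1])[1::-1])) for i in range(4)])
print(ray("top",(313,256),100), ray("top",(195,243),55),ray("top",(474,237),44))
for p in [(455,193),(522,224),(485,285),(417,254)]: print("clip",ray("top",p,15))
for p in [(445,353),(365,150),(294,108),(207,320),(193,415)]: print(ray("top",p,20))
d=(g<45).astype(np.uint8); 
n,l,s,ce=cv2.connectedComponentsWithStats(d)
for i in range(n):
    if s[i][4]>60: print(s[i],ce[i])
E
```

```text
Traceback (most recent call last):
ValueError: max() iterable argument is empty
```

View pics/c0.png

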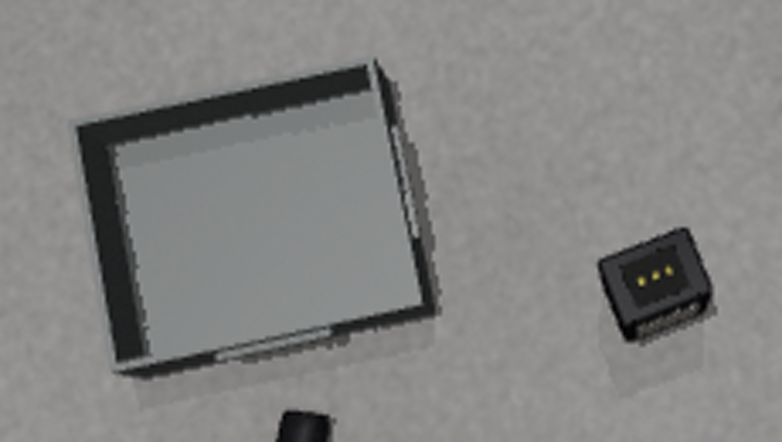

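Crop: box rim corners at crop pixels TL (76,124), TR (372,62), BR (420,307), BL (115,367); adapter top face (599,263), (687,229), (711,290), (625,325).

```bash
python3 - <<'E'
from h import *
im=cv2.imread("pics/top0.png")
def rep(n,P):
    print(n,P.round(1).tolist(),P.mean(0).round(1),[round(np.linalg.norm(P[i]-P[i-1]),1) for i in range(4)],[round(np.degrees(np.arctan2(*(P[i]-P[i-1])[1::-1])),1) for i in range(4)])
o=lambda L:[(120+x/3.4,180+y/3.4) for x,y in L]
rep("box",np.array([ray("top",p,55) for p in o([(76,124),(372,62),(420,307),(115,367)])]))
rep("ad",np.array([ray("top",p,100) for p in o([(599,263),(687,229),(711,290),(625,325)])]))
g=cv2.cvtColor(im,cv2.COLOR_BGR2GRAY); print(g[220,460],g[150,460])
m=(g>172).astype(np.uint8); m[:150]=0; m[:, :400]=0; m[300:]=0;m[:,560:]=0
m=cv2.morphologyEx(m,cv2.MORPH_CLOSE,np.ones((7,7)))
k=max(cv2.findContours(m,0,1)[0],key=cv2.contourArea)
b=cv2.boxPoints(cv2.minAreaRect(k)); print(b); rep("lid",np.array([ray("top",p,16) for p in b]))
for p in [(455,193),(522,224),(485,285),(417,254)]: print("clip",ray("top",p,15).round())
for p in [(445,353),(365,150),(294,108),(207,320),(193,415)]: print(ray("top",p,20).round())
print(ray("top",(474,237),44))
E
```

```text
box [[543.1, 308.5, 55.0], [580.2, 158.2, 55.0], [453.2, 127.1, 55.0], [418.9, 278.8, 55.0]] [498.9 218.1  55. ] [np.float64(127.7), np.float64(154.9), np.float64(130.8), np.float64(155.6)] [np.float64(13.4), np.float64(-76.1), np.float64(-166.2), np.float64(102.7)]
ad [[472.6, 35.4, 100.0], [490.4, -6.8, 100.0], [460.9, -19.1, 100.0], [442.9, 22.0, 100.0]] [466.7   7.9 100. ] [np.float64(32.6), np.float64(45.8), np.float64(31.9), np.float64(44.8)] [np.float64(24.4), np.float64(-67.2), np.float64(-157.4), np.float64(113.7)]
178 145
[[415.13037 214.93318]
 [503.1421  189.97462]
 [523.713   262.51422]
 [435.7013  287.47278]]
lid [[567.9, -179.6, 16.0], [620.3, -345.4, 16.0], [484.5, -378.4, 16.0], [434.7, -216.0, 16.0]] [ 526.8 -279.8   16. ] [np.float64(138.0), np.float64(173.9), np.float64(139.8), np.float64(169.8)] [np.float64(15.3), np.float64(-72.5), np.float64(-166.3), np.float64(107.0)]
clip [ 612. -255.   15.]
clip [ 556. -379.   15.]
clip [ 442. -306.   15.]
clip [ 495. -183.   15.]
[ 319. -230.   20.]
[689. -85.  20.]
[768.  51.  20.]
[367. 192.  20.]
[205. 206.  20.]
[ 524.44978139 -278.70375944   44.        ]
```

```bash

cat >> h.py <<'E'
def to(pos,d=None,yaw=None,axis=None):
    """deltas (handwheel units, totals) to TCP pos; tool z dir d, tool y yaw (deg, half-turn free)"""
    s=arm.read_state(); M=R.from_quat(s["ee_rot"])
    out=(np.array(pos)-s["position"])/200
    print("clk",round(s["clock"],2),"pos",s["position"].round(1),"d",M.as_matrix()[:,2].round(3),"y",M.as_matrix()[:,1].round(3),"j",s["joints"].round(2),"w",round(s["gripper_width"],1))
    print("shift units",out.round(3))
    if yaw is not None:
        z=np.array([0,0,-1.]) if d is None else np.array(d)/np.linalg.norm(d)
        best=None
        for k in(0,180):
            a=np.radians(yaw+k); y=np.array([np.cos(a),np.sin(a),0]); y-=z*(y@z); y/=np.linalg.norm(y)
            T=R.from_matrix(np.c_[np.cross(y,z),y,z]); v=(T*M.inv()).as_rotvec()
            print(" turn units",k,(v/np.pi*2).round(3), "deg",round(np.degrees(np.linalg.norm(v)),1))
E
python3 -m handwheel '[{"x":0.1,"y":0.191,"z":0.015,"az":0.007},{"x":0.1,"y":0.191,"z":0.015,"az":0.007},{"x":0.1,"y":0.191,"z":0.015,"az":0.007},{"x":0.1,"y":0.191,"z":0.015,"az":0.007},{"x":0.1,"y":0.191,"z":0.015,"az":0.007},{"x":0.1,"y":0.191,"z":0.015,"az":0.007},{"x":0.1,"y":0.191,"z":0.015,"az":0.007},{"x":0.1,"y":0.191,"z":0.015,"az":0.007}]' 1
python3 -m handwheel '[{"x":0.1,"y":0.191,"z":0.015,"az":0.007},{"x":0.1,"y":0.191,"z":0.015,"az":0.007},{"x":0.1,"y":0.191,"z":0.015,"az":0.007},{"x":0.1,"y":0.191,"z":0.015,"az":0.007},{"x":0.1,"y":0.191,"z":0.015,"az":0.007},{"x":0.1,"y":0.191,"z":0.015,"az":0.007},{"x":0.1,"y":0.191,"z":0.015,"az":0.007},{"x":0.1,"y":0.191,"z":0.015,"az":0.007}]' 1
python3 -c "
from h import *
to((457.5,3.9,200),(-.648,-.283,-.707),113.6)"
```

```text
clk 0.1 pos [ 141.6 -608.2  201.1] d [-0.001  0.002 -1.   ] y [-0.227  0.974  0.002] j [-1.08  0.39  0.01 -0.   -1.19 -0.26] w 85.1
shift units [ 1.579  3.06  -0.006]
 turn units 0 [-0.159  0.475  0.111] deg 46.2
 turn units 180 [-0.691 -0.227 -1.747] deg 170.3invalid input at $[0]: expected keys x, y, z, ax, ay, az
invalid input at $[0]: expected keys x, y, z, ax, ay, az
```

```bash

python3 -m handwheel '[{"x":0.1,"y":0.191,"z":0.015,"ax":0,"ay":0,"az":0.007},{"x":0.1,"y":0.191,"z":0.015,"ax":0,"ay":0,"az":0.007},{"x":0.1,"y":0.191,"z":0.015,"ax":0,"ay":0,"az":0.007},{"x":0.1,"y":0.191,"z":0.015,"ax":0,"ay":0,"az":0.007},{"x":0.1,"y":0.191,"z":0.015,"ax":0,"ay":0,"az":0.007},{"x":0.1,"y":0.191,"z":0.015,"ax":0,"ay":0,"az":0.007},{"x":0.1,"y":0.191,"z":0.015,"ax":0,"ay":0,"az":0.007},{"x":0.1,"y":0.191,"z":0.015,"ax":0,"ay":0,"az":0.007}]' 1
python3 -m handwheel '[{"x":0.1,"y":0.191,"z":0.015,"ax":0,"ay":0,"az":0.007},{"x":0.1,"y":0.191,"z":0.015,"ax":0,"ay":0,"az":0.007},{"x":0.1,"y":0.191,"z":0.015,"ax":0,"ay":0,"az":0.007},{"x":0.1,"y":0.191,"z":0.015,"ax":0,"ay":0,"az":0.007},{"x":0.1,"y":0.191,"z":0.015,"ax":0,"ay":0,"az":0.007},{"x":0.1,"y":0.191,"z":0.015,"ax":0,"ay":0,"az":0.007},{"x":0.1,"y":0.191,"z":0.015,"ax":0,"ay":0,"az":0.007},{"x":0.1,"y":0.191,"z":0.015,"ax":0,"ay":0,"az":0.007}]' 1
python3 -c "
from h import *
to((457.5,3.9,200),(-.648,-.283,-.707),113.6)"
```

```text
clock: 0.9
position: [302.0, -301.3, 226.0]
ee_rot: [-0.158, 0.987, 0.0, -0.0]
contact_force: [1.5, -0.0, 0.2]
gripper_width: 85.8
grasp_force: 0.0
clock: 1.7
position: [461.9, 4.3, 250.1]
ee_rot: [-0.201, 0.979, 0.0, -0.0]
contact_force: [0.5, -0.6, 0.2]
gripper_width: 85.1
grasp_force: 0.0
clk 1.7 pos [461.9   4.3 250.1] d [-0.  0. -1.] y [-0.395  0.919  0.   ] j [ 0.36  0.07 -0.29 -0.   -1.21 -1.53] w 85.1
shift units [-0.022 -0.002 -0.251]
 turn units 0 [-0.199  0.459  0.004] deg 45.0
 turn units 180 [-0.701 -0.304 -1.844] deg 179.7
```

```bash

python3 -m handwheel '[{"x":0,"y":0,"z":-0.012,"ax":-0.025,"ay":0.0575,"az":0},{"x":0,"y":0,"z":-0.012,"ax":-0.025,"ay":0.0575,"az":0},{"x":0,"y":0,"z":-0.012,"ax":-0.025,"ay":0.0575,"az":0},{"x":0,"y":0,"z":-0.012,"ax":-0.025,"ay":0.0575,"az":0},{"x":-0.01,"y":0,"z":-0.012,"ax":-0.025,"ay":0.0575,"az":0},{"x":-0.01,"y":0,"z":-0.012,"ax":-0.025,"ay":0.0575,"az":0},{"x":0,"y":0,"z":-0.012,"ax":-0.025,"ay":0.0575,"az":0},{"x":0,"y":0,"z":-0.012,"ax":-0.025,"ay":0.0575,"az":0}]'
python3 -c "
from h import *
to((457.5,3.9,50),(-.648,-.283,-.707),113.6)
a=snap('top','t1.png');b=snap('scene','s1.png')
cv2.imwrite('pics/j1.png',np.hstack([cv2.resize(a[180:330,240:390],(400,400)),cv2.resize(b[120:300,220:400],(400,400))]))"
```

```text
clock: 2.5
position: [457.9, 2.6, 230.6]
ee_rot: [-0.185, 0.904, -0.08, -0.377]
contact_force: [-0.2, -0.1, 0.1]
gripper_width: 85.4
grasp_force: 0.0
clk 2.5 pos [457.9   2.6 230.6] d [-0.653 -0.284 -0.702] y [-0.395  0.919 -0.004] j [ 0.38  0.52  0.05  0.02 -1.89 -1.55] w 85.4
shift units [-0.002  0.006 -0.903]
 turn units 0 [ 0.004 -0.003  0.003] deg 0.5
 turn units 180 [-1.298 -0.566 -1.407] deg 179.6
```

View pics/j1.png

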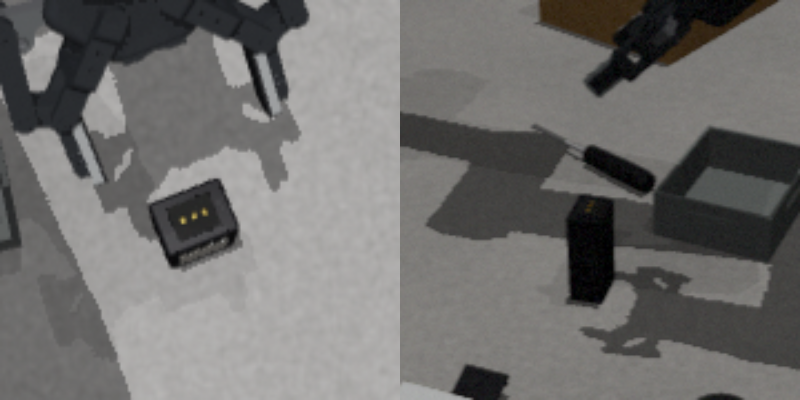

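Left half (top): fingers straddle the adapter top (crop (193,215)) at matching angle; right half: adapter upright at (590,250), nothing in the way. Descending.

```bash

python3 -m handwheel '[{"x":0,"y":0.001,"z":-0.12,"ax":0,"ay":0,"az":0},{"x":0,"y":0.001,"z":-0.12,"ax":0,"ay":0,"az":0},{"x":0,"y":0.001,"z":-0.12,"ax":0,"ay":0,"az":0},{"x":0,"y":0.001,"z":-0.12,"ax":0,"ay":0,"az":0},{"x":0,"y":0.001,"z":-0.12,"ax":0,"ay":0,"az":0},{"x":0,"y":0.001,"z":-0.12,"ax":0,"ay":0,"az":0},{"x":0,"y":0,"z":-0.12,"ax":0,"ay":0,"az":0},{"x":0,"y":0,"z":-0.06,"ax":0,"ay":0,"az":0}]'
python3 -c "
from h import *
to((457.5,3.9,50),(-.648,-.283,-.707),113.6)
a=snap('top','t2.png');b=snap('scene','s2.png')
cv2.imwrite('pics/j2.png',np.hstack([cv2.resize(a[180:330,240:390],(400,400)),cv2.resize(b[120:300,220:400],(400,400))]))"
```

```text
clock: 3.4
position: [456.9, 3.5, 50.0]
ee_rot: [-0.185, 0.904, -0.079, -0.376]
contact_force: [0.0, 0.1, -0.6]
gripper_width: 85.5
grasp_force: 0.0
clk 3.4 pos [456.9   3.5  50. ] d [-0.651 -0.282 -0.705] y [-0.395  0.919 -0.003] j [ 0.38  0.71 -0.11  0.02 -1.53 -1.56] w 85.5
shift units [0.003 0.002 0.   ]
 turn units 0 [ 0.003 -0.001  0.004] deg 0.4
 turn units 180 [-1.296 -0.564 -1.409] deg 179.6
```

View pics/j2.png

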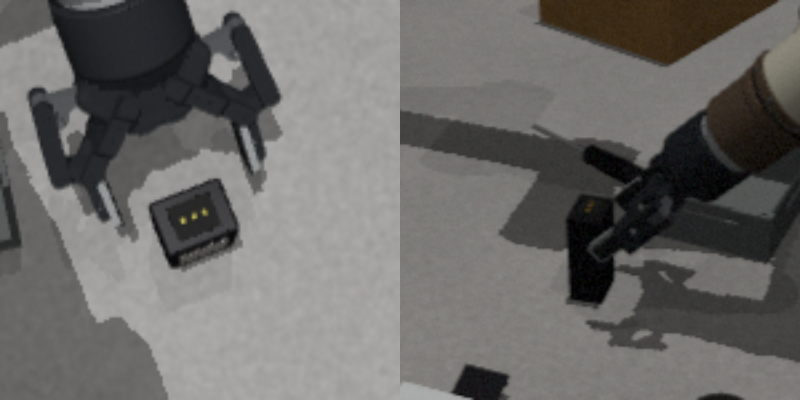

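Fingers straddle the adapter: tips at (110,215) and (255,168), adapter about 2 mm to the right of centre. Nudge and close.

```bash

python3 -m handwheel '[{"x":0.004,"y":-0.009,"z":0,"ax":0,"ay":0,"az":0},{"x":0,"y":0,"z":0,"ax":0,"ay":0,"az":0},{"x":0,"y":0,"z":0,"ax":0,"ay":0,"az":0},{"x":0,"y":0,"z":0,"ax":0,"ay":0,"az":0},{"x":0,"y":0,"z":0,"ax":0,"ay":0,"az":0},{"x":0,"y":0,"z":0,"ax":0,"ay":0,"az":0},{"x":0,"y":0,"z":0,"ax":0,"ay":0,"az":0},{"x":0,"y":0,"z":0,"ax":0,"ay":0,"az":0}]' -1
```

```text
clock: 4.3
position: [459.3, 2.2, 52.3]
ee_rot: [-0.186, 0.905, -0.08, -0.375]
contact_force: [1.5, 2.8, 6.5]
gripper_width: 46.3
grasp_force: 60.8
```

```bash

python3 -m handwheel '[{"x":0,"y":0,"z":0.1,"ax":0,"ay":0,"az":0},{"x":0,"y":0,"z":0.15,"ax":0,"ay":0,"az":0},{"x":0,"y":0,"z":0.1,"ax":0.0286,"ay":-0.0654,"az":0},{"x":0,"y":0,"z":0,"ax":0.0286,"ay":-0.0654,"az":0},{"x":0,"y":0,"z":0,"ax":0.0286,"ay":-0.0654,"az":0},{"x":0,"y":0,"z":0,"ax":0.0286,"ay":-0.0654,"az":0},{"x":0,"y":0,"z":0,"ax":0.0286,"ay":-0.0654,"az":0},{"x":0,"y":0,"z":0,"ax":0.0286,"ay":-0.0654,"az":0}]'
python3 -m handwheel '[{"x":0,"y":0,"z":0,"ax":0.0286,"ay":-0.0654,"az":0},{"x":0,"y":0,"z":0,"ax":0.0286,"ay":-0.0654,"az":0},{"x":0,"y":0,"z":0,"ax":0.0286,"ay":-0.0654,"az":0},{"x":0,"y":0,"z":0,"ax":0.0286,"ay":-0.0654,"az":0},{"x":0,"y":0,"z":0,"ax":0.0286,"ay":-0.0654,"az":0},{"x":0,"y":0,"z":0,"ax":0.0286,"ay":-0.0654,"az":0},{"x":0,"y":0,"z":0,"ax":0.0286,"ay":-0.0654,"az":0},{"x":0,"y":0,"z":0,"ax":0.0286,"ay":-0.0654,"az":0}]'
python3 -c "
from h import *
to((457.5,3.9,14),(.648,.283,-.707),113.6)
a=snap('top','t3.png');b=snap('scene','s3.png')
cv2.imwrite('pics/j3.png',np.hstack([cv2.resize(a[180:330,240:390],(400,400)),cv2.resize(b[120:300,220:400],(400,400))]))"
```

```text
clock: 5.1
position: [458.4, 2.0, 120.9]
ee_rot: [-0.201, 0.978, -0.011, -0.054]
contact_force: [0.8, -1.2, -1.5]
gripper_width: 46.3
grasp_force: 61.7
clock: 5.9
position: [449.2, -4.4, 114.5]
ee_rot: [-0.191, 0.93, 0.071, 0.306]
contact_force: [0.4, -0.8, -3.3]
gripper_width: 46.3
grasp_force: 61.8
clk 5.9 pos [449.2  -4.4 114.5] d [ 0.543  0.249 -0.802] y [-0.398  0.917  0.015] j [ 0.17 -0.   -0.73 -0.61 -0.27 -0.79] w 46.3
shift units [ 0.042  0.041 -0.502]
 turn units 0 [ 0.028 -0.089  0.001] deg 8.4
 turn units 180 [ 1.19   0.53  -1.508] deg 179.3
```

View pics/j3.png

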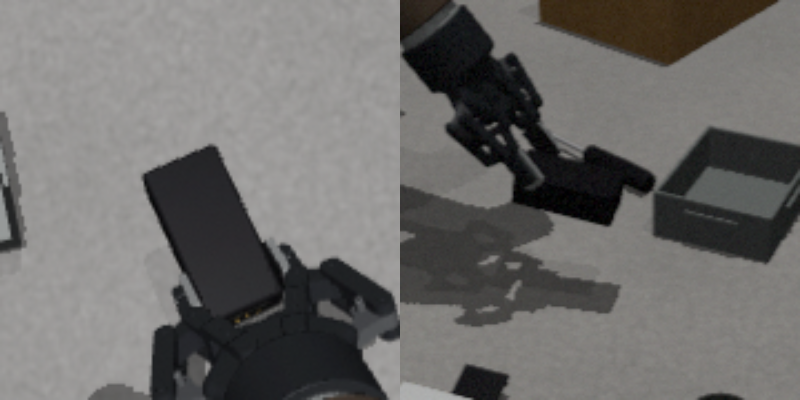

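Adapter is held, 8° short of level (bottom end pointing away from the base; wrist near its limit). Moving outward frees the wrist.

```bash

python3 -m handwheel '[{"x":0.08,"y":0,"z":0,"ax":0,"ay":0,"az":0},{"x":0.1,"y":0,"z":0,"ax":0,"ay":0,"az":0},{"x":0.1,"y":0,"z":0,"ax":0,"ay":0,"az":0},{"x":0.1,"y":0,"z":0,"ax":0,"ay":0,"az":0},{"x":0.02,"y":0,"z":0,"ax":0.009,"ay":-0.03,"az":0},{"x":0,"y":0,"z":0,"ax":0.009,"ay":-0.03,"az":0},{"x":0,"y":0,"z":0,"ax":0.009,"ay":-0.03,"az":0},{"x":0,"y":0,"z":0,"ax":0,"ay":0,"az":0}]'
python3 -c "
from h import *
to((530,0,20),(.648,.283,-.707),113.6)"
```

```text
clock: 6.8
position: [530.2, -6.7, 114.0]
ee_rot: [-0.185, 0.906, 0.076, 0.374]
contact_force: [-0.1, 0.0, -2.8]
gripper_width: 46.0
grasp_force: 61.9
clk 6.8 pos [530.2  -6.7 114. ] d [ 0.649  0.277 -0.709] y [-0.393  0.92  -0.   ] j [-0.08  0.15 -0.52 -1.1  -0.37 -0.15] w 46.0
shift units [-0.001  0.034 -0.47 ]
 turn units 0 [ 0.001 -0.001  0.005] deg 0.5
 turn units 180 [ 1.295  0.559 -1.413] deg 179.7
```

```bash

python3 -m handwheel '[{"x":0,"y":0,"z":-0.06,"ax":0,"ay":0,"az":0},{"x":0,"y":0,"z":-0.06,"ax":0,"ay":0,"az":0},{"x":0,"y":0,"z":-0.06,"ax":0,"ay":0,"az":0},{"x":0,"y":0,"z":-0.06,"ax":0,"ay":0,"az":0},{"x":0,"y":0,"z":-0.06,"ax":0,"ay":0,"az":0},{"x":0,"y":0,"z":-0.06,"ax":0,"ay":0,"az":0},{"x":0,"y":0,"z":-0.06,"ax":0,"ay":0,"az":0},{"x":0,"y":0,"z":-0.06,"ax":0,"ay":0,"az":0}]'
python3 -c "
from h import *
to((530,0,20),(.648,.283,-.707),113.6)"
```

```text
clock: 7.6
position: [529.9, -5.0, 17.9]
ee_rot: [-0.189, 0.905, 0.077, 0.373]
contact_force: [-0.4, -0.8, -2.5]
gripper_width: 46.2
grasp_force: 61.9
clk 7.6 pos [529.9  -5.   17.9] d [ 0.646  0.28  -0.71 ] y [-0.399  0.917 -0.002] j [-0.3   0.38 -0.55 -1.59 -0.48  0.57] w 46.2
shift units [0.    0.025 0.011]
 turn units 0 [ 0.002 -0.002  0.001] deg 0.3
 turn units 180 [-1.294 -0.563  1.417] deg 180.0
```

```bash

python3 -m handwheel '[{"x":0,"y":0,"z":-0.012,"ax":0,"ay":0,"az":0},{"x":0,"y":0,"z":-0.012,"ax":0,"ay":0,"az":0},{"x":0,"y":0,"z":-0.005,"ax":0,"ay":0,"az":0},{"x":0,"y":0,"z":-0.004,"ax":0,"ay":0,"az":0},{"x":0,"y":0,"z":0,"ax":0,"ay":0,"az":0},{"x":0,"y":0,"z":0,"ax":0,"ay":0,"az":0},{"x":0,"y":0,"z":0,"ax":0,"ay":0,"az":0},{"x":0,"y":0,"z":0,"ax":0,"ay":0,"az":0}]'
```

```text
clock: 8.4
position: [531.4, -4.9, 13.0]
ee_rot: [-0.188, 0.904, 0.076, 0.376]
contact_force: [0.4, -0.0, -2.4]
gripper_width: 46.1
grasp_force: 61.9
```

```bash

python3 -m handwheel '[{"x":0,"y":0,"z":-0.007,"ax":0,"ay":0,"az":0},{"x":0,"y":0,"z":-0.005,"ax":0,"ay":0,"az":0},{"x":0,"y":0,"z":0,"ax":0,"ay":0,"az":0},{"x":0,"y":0,"z":0,"ax":0,"ay":0,"az":0},{"x":0,"y":0,"z":0,"ax":0,"ay":0,"az":0},{"x":0,"y":0,"z":0,"ax":0,"ay":0,"az":0},{"x":0,"y":0,"z":0,"ax":0,"ay":0,"az":0},{"x":0,"y":0,"z":0,"ax":0,"ay":0,"az":0}]'
```

```text
clock: 9.2
position: [531.4, -4.8, 10.5]
ee_rot: [-0.188, 0.904, 0.076, 0.375]
contact_force: [0.7, -0.6, -4.0]
gripper_width: 46.2
grasp_force: 61.9
```

```bash

python3 -m handwheel '[{"x":0,"y":0,"z":-0.005,"ax":0,"ay":0,"az":0},{"x":0,"y":0,"z":-0.004,"ax":0,"ay":0,"az":0},{"x":0,"y":0,"z":0,"ax":0,"ay":0,"az":0},{"x":0,"y":0,"z":0,"ax":0,"ay":0,"az":0},{"x":0,"y":0,"z":0,"ax":0,"ay":0,"az":0},{"x":0,"y":0,"z":0,"ax":0,"ay":0,"az":0},{"x":0,"y":0,"z":0,"ax":0,"ay":0,"az":0},{"x":0,"y":0,"z":0,"ax":0,"ay":0,"az":0}]'
python3 -c "
from h import *
to((530,0,20),(.648,.283,-.707),113.6)
snap('top','t4.png');b=snap('scene','s4.png')
cv2.imwrite('pics/j4.png',cv2.resize(b[160:290,250:400],(750,600),interpolation=cv2.INTER_CUBIC))"
```

```text
clock: 10.0
position: [531.4, -4.8, 8.8]
ee_rot: [-0.188, 0.904, 0.076, 0.376]
contact_force: [-2.0, -0.5, 1.6]
gripper_width: 46.0
grasp_force: 62.3
clk 10.0 pos [531.4  -4.8   8.8] d [ 0.651  0.28  -0.706] y [-0.397  0.918 -0.003] j [-0.33  0.41 -0.56 -1.65 -0.5   0.66] w 46.0
shift units [-0.007  0.024  0.056]
 turn units 0 [0.001 0.001 0.002] deg 0.3
 turn units 180 [ 1.298  0.562 -1.413] deg 180.0
```

View pics/j4.png

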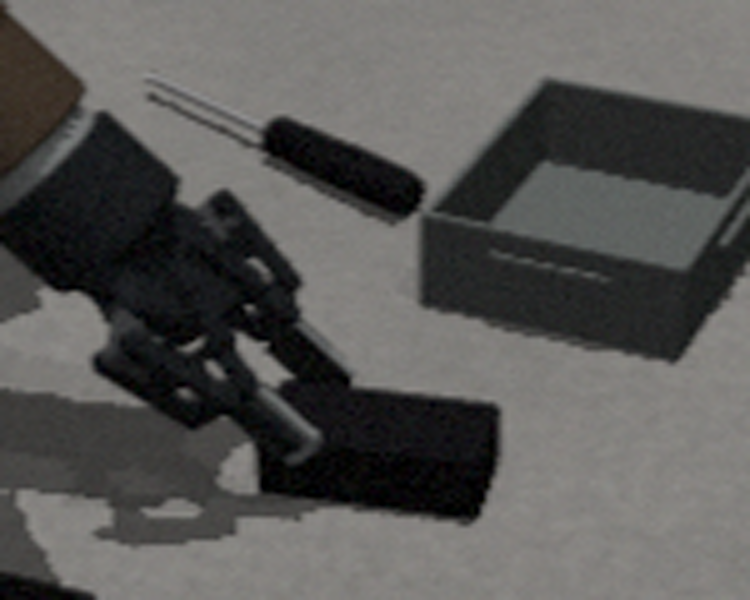

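The adapter lies level on the bench (contact felt at z ≈ 9, as predicted). Release, then back out.

```bash

python3 -m handwheel '[{"x":0,"y":0,"z":0,"ax":0,"ay":0,"az":0},{"x":0,"y":0,"z":0,"ax":0,"ay":0,"az":0},{"x":0,"y":0,"z":0,"ax":0,"ay":0,"az":0},{"x":0,"y":0,"z":0,"ax":0,"ay":0,"az":0},{"x":0,"y":0,"z":0,"ax":0,"ay":0,"az":0},{"x":0,"y":0,"z":0,"ax":0,"ay":0,"az":0},{"x":-0.03,"y":-0.014,"z":0.04,"ax":0,"ay":0,"az":0},{"x":-0.05,"y":-0.02,"z":0.06,"ax":0,"ay":0,"az":0}]' 1
python3 -m handwheel '[{"x":-0.05,"y":-0.02,"z":0.06,"ax":0,"ay":0,"az":0},{"x":-0.03,"y":-0.02,"z":0.1,"ax":0,"ay":0,"az":0},{"x":0,"y":0,"z":0.15,"ax":0,"ay":0,"az":0},{"x":0,"y":0,"z":0.15,"ax":-0.025,"ay":0.057,"az":0},{"x":0.03,"y":0,"z":0.1,"ax":-0.025,"ay":0.057,"az":0},{"x":0.03,"y":0,"z":0.05,"ax":-0.025,"ay":0.057,"az":0},{"x":0.03,"y":0,"z":0,"ax":-0.025,"ay":0.057,"az":0},{"x":0.03,"y":0,"z":0,"ax":-0.025,"ay":0.057,"az":0}]'
python3 -c "
from h import *
to((530,0,20),(0,0,-1),113.6)
im=snap('top','t5.png');g=cv2.cvtColor(im,cv2.COLOR_BGR2GRAY)
cv2.imwrite('pics/j5.png',cv2.resize(im[120:320,220:420],(600,600)))
d=(g<60).astype(np.uint8);n,l,s,c=cv2.connectedComponentsWithStats(d)
print([(s[i].tolist(),c[i].round()) for i in range(1,n) if s[i][4]>300])"
```

```text
clock: 10.9
position: [515.2, -11.8, 28.1]
ee_rot: [-0.187, 0.905, 0.077, 0.375]
contact_force: [0.6, -0.3, 0.4]
gripper_width: 84.9
grasp_force: 0.0
clock: 11.7
position: [492.1, -23.6, 97.2]
ee_rot: [-0.198, 0.951, 0.063, 0.23]
contact_force: [-0.4, -0.6, -0.4]
gripper_width: 85.2
grasp_force: 0.0
clk 11.7 pos [492.1 -23.6  97.2] d [ 0.413  0.21  -0.886] y [-0.405  0.914  0.028] j [ 0.16  0.13 -0.63 -0.39 -0.38 -0.99] w 85.2
shift units [ 0.19   0.118 -0.386]
 turn units 0 [-0.139  0.273  0.001] deg 27.6
 turn units 180 [ 0.425  0.217 -1.941] deg 179.9
[([348, 133, 34, 34, 651], array([364., 149.])), ([443, 183, 25, 23, 394], array([455., 194.])), ([579, 186, 61, 202, 5922], array([617., 303.])), ([143, 199, 86, 87, 1102], array([170., 231.])), ([298, 201, 45, 60, 1048], array([319., 226.])), ([509, 212, 25, 26, 400], array([521., 224.])), ([299, 239, 115, 131, 2937], array([357., 274.])), ([407, 240, 23, 27, 401], array([418., 253.])), ([182, 263, 26, 89, 376], array([191., 305.])), ([470, 273, 30, 23, 433], array([484., 284.])), ([0, 400, 46, 80, 3304], array([ 20., 439.]))]
```

View pics/j5.png

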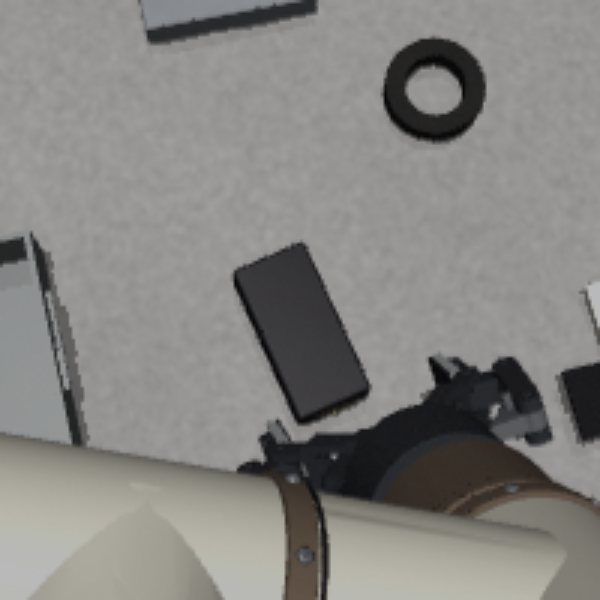

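Adapter lies flat and free: top corners in crop (235,272), (303,244), (369,383), (301,412). Computing its pose.

```bash

python3 -c "
from h import *
P=np.array([ray('top',(220+x/3,120+y/3),36) for x,y in [(235,272),(303,244),(369,383),(301,412)]])
print(P.round(1),P.mean(0))
e=P[1]-P[2]+P[0]-P[3];yaw=np.degrees(np.arctan2(e[1],e[0]));print('yaw',yaw)
to((*P.mean(0)[:2],150),(0,0,-1),yaw+90)"
```

```text
[[565.4  36.2  36. ]
 [583.9  -4.3  36. ]
 [500.1 -45.6  36. ]
 [481.6  -5.5  36. ]] [532.74593511  -4.77444957  36.        ]
yaw 26.366238912945498
clk 11.75 pos [495.9 -23.3  98.8] d [ 0.414  0.208 -0.886] y [-0.407  0.913  0.024] j [ 0.16  0.13 -0.62 -0.38 -0.38 -0.99] w 85.5
shift units [0.184 0.093 0.256]
 turn units 0 [-0.144  0.271  0.029] deg 27.7
 turn units 180 [ 0.416  0.221 -1.914] deg 177.4
```

```bash

python3 -m handwheel '[{"x":0,"y":0,"z":0.06,"ax":-0.014,"ay":0.03,"az":0},{"x":0.02,"y":0.01,"z":0.06,"ax":-0.02,"ay":0.04,"az":0},{"x":0.03,"y":0.015,"z":0.06,"ax":-0.02,"ay":0.04,"az":0.005},{"x":0.03,"y":0.015,"z":0.04,"ax":-0.02,"ay":0.04,"az":0.005},{"x":0.03,"y":0.015,"z":0.04,"ax":-0.02,"ay":0.04,"az":0.005},{"x":0.03,"y":0.015,"z":0,"ax":-0.02,"ay":0.04,"az":0},{"x":0.03,"y":0.015,"z":0,"ax":-0.02,"ay":0.04,"az":0},{"x":0.01,"y":0.01,"z":0,"ax":0,"ay":0,"az":0}]'
python3 -c "
from h import *
to((532,-5,8),(0,0,-1),115)"
```

```text
clock: 12.55
position: [530.6, -3.8, 148.4]
ee_rot: [-0.215, 0.977, 0.007, 0.004]
contact_force: [-0.2, -0.0, -0.5]
gripper_width: 85.5
grasp_force: 0.0
clk 12.55 pos [530.6  -3.8 148.4] d [ 0.005  0.014 -1.   ] y [-0.419  0.908  0.011] j [ 0.29  0.27 -0.3  -0.01 -0.99 -1.42] w 85.5
shift units [ 0.007 -0.006 -0.702]
 turn units 0 [-0.009  0.003  0.002] deg 0.9
 turn units 180 [ 0.005  0.014 -1.998] deg 179.8
```

```bash

python3 -m handwheel '[{"x":0.003,"y":-0.003,"z":-0.1,"ax":-0.009,"ay":0.003,"az":0},{"x":0.003,"y":-0.003,"z":-0.1,"ax":0,"ay":0,"az":0},{"x":0,"y":0,"z":-0.1,"ax":0,"ay":0,"az":0},{"x":0,"y":0,"z":-0.1,"ax":0,"ay":0,"az":0},{"x":0,"y":0,"z":-0.1,"ax":0,"ay":0,"az":0},{"x":0,"y":0,"z":-0.1,"ax":0,"ay":0,"az":0},{"x":0,"y":0,"z":-0.08,"ax":0,"ay":0,"az":0},{"x":0,"y":0,"z":-0.035,"ax":0,"ay":0,"az":0}]'
python3 -m handwheel '[{"x":0,"y":0,"z":0,"ax":0,"ay":0,"az":0},{"x":0,"y":0,"z":0,"ax":0,"ay":0,"az":0},{"x":0,"y":0,"z":0,"ax":0,"ay":0,"az":0},{"x":0,"y":0,"z":0,"ax":0,"ay":0,"az":0},{"x":0,"y":0,"z":0,"ax":0,"ay":0,"az":0},{"x":0,"y":0,"z":0,"ax":0,"ay":0,"az":0},{"x":0,"y":0,"z":0,"ax":0,"ay":0,"az":0},{"x":0,"y":0,"z":0,"ax":0,"ay":0,"az":0}]' -1
python3 -c "
from h import *
to((499,218,180),(0,0,-1),13.3)"
```

```text
clock: 13.35
position: [528.1, -6.5, 4.5]
ee_rot: [-0.214, 0.977, 0.0, -0.001]
contact_force: [0.1, -0.2, -0.2]
gripper_width: 85.7
grasp_force: 0.0
clock: 14.15
position: [530.9, -5.8, 6.9]
ee_rot: [-0.214, 0.977, -0.0, 0.001]
contact_force: [-0.3, 0.8, 5.7]
gripper_width: -0.0
grasp_force: 3.0
clk 14.15 pos [530.9  -5.8   6.9] d [ 0.002  0.    -1.   ] y [-0.419  0.908 -0.001] j [ 0.3   0.45 -0.46  0.   -0.65 -1.43] w -0.0
shift units [-0.159  1.119  0.865]
 turn units 0 [ 1.000e-03  1.000e-03 -1.127e+00] deg 101.5
 turn units 180 [-0.001  0.001  0.873] deg 78.5
```

```bash

python3 -c "
from h import *
a=snap('top','t6.png');b=snap('scene','s6.png')
cv2.imwrite('pics/j6.png',np.hstack([cv2.resize(a[150:290,240:380],(400,560)),cv2.resize(b[140:280,250:390],(400,560))]))"
```

```text
(no output)
```

View pics/j6.png

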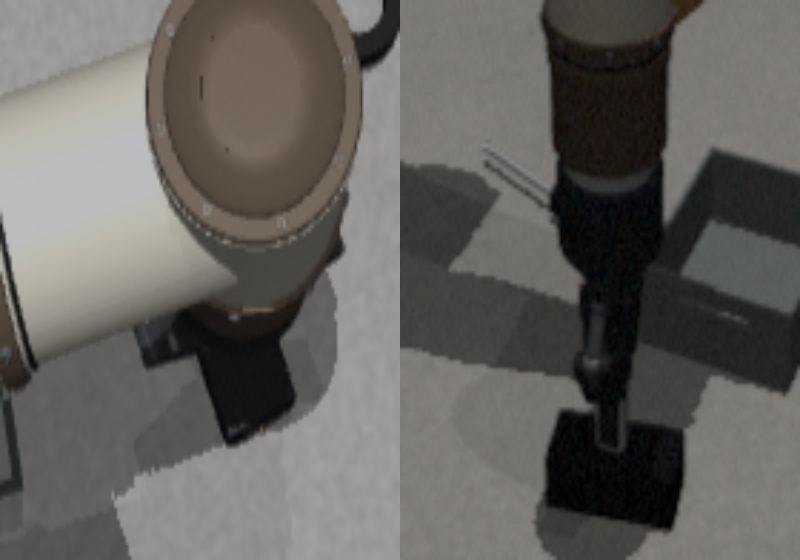

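```bash

python3 -c "
from h import *
im=cv2.imread('pics/s6.png')
q=lambda P:((proj('scene',P)-[250,140])*[400/140,4]+[400,0]).round()
f=np.array([-.419,.908,0]);T=np.array([530.9,-5.8,0])
for n,P in [('tcp',T+[0,0,7]),('near finger tip outer',T-38*f+[0,0,13]),('near pad',T-23*f+[0,0,13]),('top mid',T+[0,0,36]),('top front edge',T-24*f+[0,0,36]),('bot front edge',T-24*f)]: print(n,q(P))
print(arm.read_state())"
```

```text
tcp [613. 483.]
near finger tip outer [601. 516.]
near pad [606. 499.]
top mid [613. 440.]
top front edge [606. 467.]
bot front edge [606. 519.]
{'clock': 14.25, 'joints': array([ 2.95000525e-01,  4.54866601e-01, -4.60099680e-01,  5.68937259e-04,
       -6.53469693e-01, -1.43404163e+00]), 'joint_vel': array([-2.71336840e-05, -1.27225126e-03,  2.03142038e-04, -4.32788427e-04,
        3.86948930e-05,  1.77747580e-03]), 'joint_efforts': array([-2.85074925e-01, -3.32032406e+01,  1.10470328e+01,  2.32783020e+00,
        1.11308335e-01,  9.83884929e-04]), 'position': array([530.87340172,  -5.81805168,   6.9229136 ]), 'ee_rot': array([-2.14425011e-01,  9.76739726e-01, -7.93841976e-05,  1.19017458e-03]), 'contact_force': array([-0.24849941, -0.22684964,  6.00561705]), 'wrist_torque': array([0.16328358, 0.15895047, 0.03058394]), 'grasp_force': 3.004666691995226, 'gripper_width': 0.2127719673313889}
```

```bash

python3 -m handwheel '[{"x":0,"y":0,"z":0.02,"ax":0,"ay":0,"az":0},{"x":0,"y":0,"z":0.02,"ax":0,"ay":0,"az":0},{"x":0,"y":0,"z":0.02,"ax":0,"ay":0,"az":0},{"x":0,"y":0,"z":0,"ax":0,"ay":0,"az":0},{"x":0,"y":0,"z":0,"ax":0,"ay":0,"az":0},{"x":0,"y":0,"z":0,"ax":0,"ay":0,"az":0},{"x":0,"y":0,"z":0,"ax":0,"ay":0,"az":0},{"x":0,"y":0,"z":0,"ax":0,"ay":0,"az":0}]'
python3 -c "
from h import *
a=snap('top','t7.png');b=snap('scene','s7.png'); s=arm.read_state(); print(s['position'],s['contact_force'],s['gripper_width'],s['grasp_force'])
for n in 'st':
  for k in '67':
    g=cv2.cvtColor(cv2.imread(f'pics/{n}{k}.png'),cv2.COLOR_BGR2GRAY)
    w=g[225:280,290:350] if n=='s' else g[225:270,290:345]
    d=(w<38); r,c=np.nonzero(d); print(n,k,d.sum(),'lowest row by col',[int(np.max(np.nonzero(d[:,j])[0],initial=-1)) for j in range(0,d.shape[1],4)])
"
```

```text
clock: 15.05
position: [529.9, -6.1, 17.9]
ee_rot: [-0.214, 0.977, 0.0, 0.0]
contact_force: [0.8, 0.0, 0.1]
gripper_width: 0.2
grasp_force: 0.0
[529.98204709  -6.02468986  17.95286364] [-0.14314575  0.95765038  0.14065967] -0.06438095704521424 0.0
s 6 1426 lowest row by col [-1, -1, -1, 41, 41, 42, 43, 43, 43, 44, 45, 45, 46, 46, 42]
s 7 1409 lowest row by col [-1, -1, -1, 41, 41, 42, 43, 43, 43, 44, 45, 45, 46, 46, 43]
t 6 1031 lowest row by col [15, 15, 14, 14, 13, 16, 25, 34, 35, 34, 31, 30, 28, 25]
t 7 1080 lowest row by col [14, 15, 14, 13, 12, 16, 25, 34, 35, 34, 31, 30, 28, 25]
```

```bash

python3 -c "
from h import *
f=np.array([-.395,.919,0])
d=np.array([-.651,-.282,-.705]);T=np.array([456.9,3.5,50])
for k in (0,13,30): print('j2',k,((proj('scene',T-k*d-45*f)-[220,120])*[400/180,400/180]+[400,0]).round(), 'top',[((proj('top',T-k*d+s*45*f)-[240,180])*400/150).round() for s in(1,-1)])
d=np.array([.651,.28,-.706]);T=np.array([531.4,-4.8,8.8])
for k in (0,6,20,30): print('j4',k,((proj('scene',T-k*d-30*f)-[250,160])*[5,600/130]).round())
"
```

```text
j2 0 [567. 272.] top [array([136., 266.]), array([264., 215.])]
j2 13 [575. 266.] top [array([130., 252.]), array([259., 201.])]
j2 30 [587. 257.] top [array([122., 233.]), array([253., 181.])]
j4 0 [358. 499.]
j4 6 [348. 491.]
j4 20 [325. 471.]
j4 30 [309. 456.]
```

The images show the real fingertips sit about 29 mm behind the reported TCP (contact on the 36 mm top at reported z ≈ 7; projections agree in earlier views too). I'll use tip z = reported z + 29. Reopen and go deeper.

```bash

python3 -m handwheel '[{"x":0,"y":0,"z":0.05,"ax":0,"ay":0,"az":0},{"x":0,"y":0,"z":0.05,"ax":0,"ay":0,"az":0},{"x":0,"y":0,"z":0,"ax":0,"ay":0,"az":0},{"x":0,"y":0,"z":0,"ax":0,"ay":0,"az":0},{"x":0,"y":0,"z":0,"ax":0,"ay":0,"az":0},{"x":0,"y":0,"z":0,"ax":0,"ay":0,"az":0},{"x":0,"y":0,"z":-0.05,"ax":0,"ay":0,"az":0},{"x":0,"y":0,"z":-0.05,"ax":0,"ay":0,"az":0}]' 1
python3 -m handwheel '[{"x":0.006,"y":0.002,"z":-0.05,"ax":0,"ay":0,"az":0},{"x":0,"y":0,"z":-0.05,"ax":0,"ay":0,"az":0},{"x":0,"y":0,"z":-0.05,"ax":0,"ay":0,"az":0},{"x":0,"y":0,"z":-0.04,"ax":0,"ay":0,"az":0},{"x":0,"y":0,"z":-0.02,"ax":0,"ay":0,"az":0},{"x":0,"y":0,"z":0,"ax":0,"ay":0,"az":0},{"x":0,"y":0,"z":0,"ax":0,"ay":0,"az":0},{"x":0,"y":0,"z":0,"ax":0,"ay":0,"az":0}]'
```

```text
clock: 15.95
position: [529.9, -6.0, 17.2]
ee_rot: [-0.214, 0.977, 0.0, 0.0]
contact_force: [-0.2, -0.1, -0.3]
gripper_width: 85.3
grasp_force: 0.0
clock: 16.75
position: [531.7, -5.5, -23.5]
ee_rot: [-0.214, 0.977, 0.0, 0.001]
contact_force: [-1.3, 0.1, -0.6]
gripper_width: 86.0
grasp_force: 0.0
```

```bash

python3 -m handwheel '[{"x":0,"y":0,"z":-0.015,"ax":0,"ay":0,"az":0},{"x":0,"y":0,"z":0,"ax":0,"ay":0,"az":0},{"x":0,"y":0,"z":0,"ax":0,"ay":0,"az":0},{"x":0,"y":0,"z":0,"ax":0,"ay":0,"az":0},{"x":0,"y":0,"z":0,"ax":0,"ay":0,"az":0},{"x":0,"y":0,"z":0,"ax":0,"ay":0,"az":0},{"x":0,"y":0,"z":0,"ax":0,"ay":0,"az":0},{"x":0,"y":0,"z":0,"ax":0,"ay":0,"az":0}]' -1
python3 -m handwheel '[{"x":0,"y":0,"z":0,"ax":0,"ay":0,"az":0},{"x":0,"y":0,"z":0,"ax":0,"ay":0,"az":0},{"x":0,"y":0,"z":0.1,"ax":0,"ay":0,"az":0},{"x":0,"y":0,"z":0.2,"ax":0,"ay":0,"az":0},{"x":0,"y":0,"z":0.2,"ax":0,"ay":0,"az":0},{"x":0,"y":0,"z":0.2,"ax":0,"ay":0,"az":0},{"x":0,"y":0,"z":0,"ax":0,"ay":0,"az":0},{"x":0,"y":0,"z":0,"ax":0,"ay":0,"az":0}]'
python3 -c "
from h import *
to((499,218,112),(0,0,-1),13.3)
im=snap('top','t8.png');g=cv2.cvtColor(im,cv2.COLOR_BGR2GRAY)
"
```

```text
clock: 17.55
position: [531.5, -5.5, -26.6]
ee_rot: [-0.214, 0.977, 0.0, 0.001]
contact_force: [-0.7, 0.6, 5.1]
gripper_width: 47.2
grasp_force: 63.4
clock: 18.35
position: [530.4, -5.7, 112.7]
ee_rot: [-0.214, 0.977, 0.0, 0.0]
contact_force: [-0.5, -0.6, -3.9]
gripper_width: 47.0
grasp_force: 62.9
clk 18.35 pos [530.4  -5.7 112.7] d [-0.     0.001 -1.   ] y [-0.417  0.909  0.001] j [ 0.29  0.31 -0.35 -0.   -0.91 -1.43] w 47.0
shift units [-0.157  1.118 -0.003]
 turn units 0 [-0.000e+00  1.000e-03 -1.126e+00] deg 101.4
 turn units 180 [-0.001 -0.     0.874] deg 78.6
```

```bash

python3 -m handwheel '[{"x":-0.01,"y":0.07,"z":0,"ax":0,"ay":0,"az":0.0546},{"x":-0.01,"y":0.07,"z":0,"ax":0,"ay":0,"az":0.0546},{"x":-0.01,"y":0.07,"z":0,"ax":0,"ay":0,"az":0.0546},{"x":-0.01,"y":0.07,"z":0,"ax":0,"ay":0,"az":0.0546},{"x":-0.01,"y":0.07,"z":0,"ax":0,"ay":0,"az":0.0546},{"x":-0.01,"y":0.07,"z":0,"ax":0,"ay":0,"az":0.0546},{"x":-0.01,"y":0.07,"z":0,"ax":0,"ay":0,"az":0.0546},{"x":-0.01,"y":0.07,"z":0,"ax":0,"ay":0,"az":0.0546}]'
python3 -m handwheel '[{"x":-0.01,"y":0.07,"z":0,"ax":0,"ay":0,"az":0.0546},{"x":-0.01,"y":0.07,"z":0,"ax":0,"ay":0,"az":0.0546},{"x":-0.01,"y":0.07,"z":0,"ax":0,"ay":0,"az":0.0546},{"x":-0.01,"y":0.07,"z":0,"ax":0,"ay":0,"az":0.0546},{"x":-0.01,"y":0.07,"z":0,"ax":0,"ay":0,"az":0.0546},{"x":-0.01,"y":0.07,"z":0,"ax":0,"ay":0,"az":0.0546},{"x":-0.01,"y":0.07,"z":0,"ax":0,"ay":0,"az":0.0546},{"x":-0.01,"y":0.07,"z":0,"ax":0,"ay":0,"az":0.0546}]'
python3 -c "
from h import *
to((499,218,-22),(0,0,-1),13.3)
snap('top','t9.png');snap('scene','s9.png')"
```

```text
clock: 19.2
position: [513.3, 106.1, 110.2]
ee_rot: [-0.531, 0.847, 0.001, -0.003]
contact_force: [0.5, 1.4, -2.7]
gripper_width: 47.2
grasp_force: 62.4
clock: 20.0
position: [497.5, 217.8, 110.1]
ee_rot: [0.785, -0.619, -0.001, 0.003]
contact_force: [-0.4, 0.3, -1.9]
gripper_width: 47.3
grasp_force: 62.4
clk 20.0 pos [497.5 217.8 110.1] d [-0.005 -0.003 -1.   ] y [-0.972 -0.234  0.006] j [ 0.71  0.34 -0.32 -0.   -0.92 -0.47] w 47.3
shift units [ 0.007  0.001 -0.66 ]
 turn units 0 [0.005 0.003 1.998] deg 179.8
 turn units 180 [ 0.002 -0.003 -0.002] deg 0.4
```

```bash

python3 -m handwheel '[{"x":0.004,"y":0,"z":-0.1,"ax":0,"ay":0,"az":0},{"x":0.003,"y":0,"z":-0.1,"ax":0,"ay":0,"az":0},{"x":0,"y":0,"z":-0.1,"ax":0,"ay":0,"az":0},{"x":0,"y":0,"z":-0.1,"ax":0,"ay":0,"az":0},{"x":0,"y":0,"z":-0.1,"ax":0,"ay":0,"az":0},{"x":0,"y":0,"z":-0.1,"ax":0,"ay":0,"az":0},{"x":0,"y":0,"z":-0.03,"ax":0,"ay":0,"az":0},{"x":0,"y":0,"z":0,"ax":0,"ay":0,"az":0}]'
python3 -m handwheel '[{"x":0,"y":0,"z":-0.005,"ax":0,"ay":0,"az":0},{"x":0,"y":0,"z":-0.005,"ax":0,"ay":0,"az":0},{"x":0,"y":0,"z":-0.005,"ax":0,"ay":0,"az":0},{"x":0,"y":0,"z":0,"ax":0,"ay":0,"az":0},{"x":0,"y":0,"z":0,"ax":0,"ay":0,"az":0},{"x":0,"y":0,"z":0,"ax":0,"ay":0,"az":0},{"x":0,"y":0,"z":0,"ax":0,"ay":0,"az":0},{"x":0,"y":0,"z":0,"ax":0,"ay":0,"az":0}]'
```

```text
clock: 20.9
position: [499.4, 216.9, -14.8]
ee_rot: [0.784, -0.621, -0.001, 0.002]
contact_force: [-0.3, -1.0, -1.9]
gripper_width: 47.3
grasp_force: 62.7
clock: 21.7
position: [500.6, 218.4, -15.9]
ee_rot: [0.785, -0.62, -0.0, -0.0]
contact_force: [0.3, -0.8, -2.8]
gripper_width: 47.3
grasp_force: 62.7
```

```bash

python3 -m handwheel '[{"x":0,"y":0,"z":-0.01,"ax":0,"ay":0,"az":0},{"x":0,"y":0,"z":-0.01,"ax":0,"ay":0,"az":0},{"x":0,"y":0,"z":-0.005,"ax":0,"ay":0,"az":0},{"x":0,"y":0,"z":-0.005,"ax":0,"ay":0,"az":0},{"x":0,"y":0,"z":0,"ax":0,"ay":0,"az":0},{"x":0,"y":0,"z":0,"ax":0,"ay":0,"az":0},{"x":0,"y":0,"z":0,"ax":0,"ay":0,"az":0},{"x":0,"y":0,"z":0,"ax":0,"ay":0,"az":0}]'
```

```text
clock: 22.5
position: [500.7, 218.5, -21.9]
ee_rot: [0.785, -0.62, -0.0, -0.0]
contact_force: [0.2, 0.8, -2.8]
gripper_width: 47.2
grasp_force: 62.7
```

```bash

python3 -m handwheel '[{"x":0,"y":0,"z":-0.005,"ax":0,"ay":0,"az":0},{"x":0,"y":0,"z":-0.004,"ax":0,"ay":0,"az":0},{"x":0,"y":0,"z":0,"ax":0,"ay":0,"az":0},{"x":0,"y":0,"z":0,"ax":0,"ay":0,"az":0},{"x":0,"y":0,"z":0,"ax":0,"ay":0,"az":0},{"x":0,"y":0,"z":0,"ax":0,"ay":0,"az":0},{"x":0,"y":0,"z":0,"ax":0,"ay":0,"az":0},{"x":0,"y":0,"z":0,"ax":0,"ay":0,"az":0}]'
```

```text
clock: 23.3
position: [500.8, 218.5, -22.6]
ee_rot: [0.785, -0.62, -0.0, -0.0]
contact_force: [-2.4, -0.3, 5.5]
gripper_width: 46.8
grasp_force: 63.6
```

```bash

python3 -m handwheel '[{"x":0,"y":0,"z":0,"ax":0,"ay":0,"az":0},{"x":0,"y":0,"z":0,"ax":0,"ay":0,"az":0},{"x":0,"y":0,"z":0,"ax":0,"ay":0,"az":0},{"x":0,"y":0,"z":0,"ax":0,"ay":0,"az":0},{"x":0,"y":0,"z":0.1,"ax":0,"ay":0,"az":0},{"x":0,"y":0,"z":0.2,"ax":0,"ay":0,"az":0},{"x":0,"y":0,"z":0.2,"ax":0,"ay":0,"az":0},{"x":0,"y":0,"z":0.2,"ax":0,"ay":0,"az":0}]' 0.45
python3 -m handwheel '[{"x":0,"y":-0.2,"z":0.05,"ax":0,"ay":0,"az":0},{"x":0,"y":-0.2,"z":0,"ax":0,"ay":0,"az":0},{"x":0,"y":-0.2,"z":0,"ax":0,"ay":0,"az":0},{"x":0,"y":-0.2,"z":0,"ax":0,"ay":0,"az":0},{"x":0,"y":-0.2,"z":0,"ax":0,"ay":0,"az":0},{"x":0,"y":-0.2,"z":0,"ax":0,"ay":0,"az":0},{"x":0,"y":-0.2,"z":0,"ax":0,"ay":0,"az":0},{"x":0,"y":-0.2,"z":0,"ax":0,"ay":0,"az":0}]' 0.45
python3 -c "
from h import *
to((527,-279.5,80),(0,0,-1),16)
im=snap('top','ta.png'); b=snap('scene','sa.png')
cv2.imwrite('pics/ja.png',np.hstack([cv2.resize(im[185:305,130:260],(400,369),interpolation=cv2.INTER_CUBIC),cv2.resize(b[170:290,290:420],(400,369),interpolation=cv2.INTER_CUBIC)]))
"
```

```text
clock: 24.1
position: [500.4, 218.1, 117.6]
ee_rot: [0.785, -0.62, -0.0, 0.0]
contact_force: [-0.2, 0.4, -0.3]
gripper_width: 61.9
grasp_force: 0.0
clock: 24.9
position: [500.4, -103.2, 126.3]
ee_rot: [0.785, -0.62, -0.0, -0.0]
contact_force: [0.1, 0.3, -0.2]
gripper_width: 62.2
grasp_force: 0.0
clk 24.9 pos [ 500.4 -103.2  126.3] d [ 0.     0.001 -1.   ] y [-0.973 -0.231 -0.   ] j [ 0.11  0.26 -0.38 -0.   -0.93  0.12] w 62.2
shift units [ 0.133 -0.881 -0.232]
 turn units 0 [ 0.000e+00  1.000e-03 -1.971e+00] deg 177.4
 turn units 180 [-0.     0.     0.029] deg 2.6
```

View pics/ja.png

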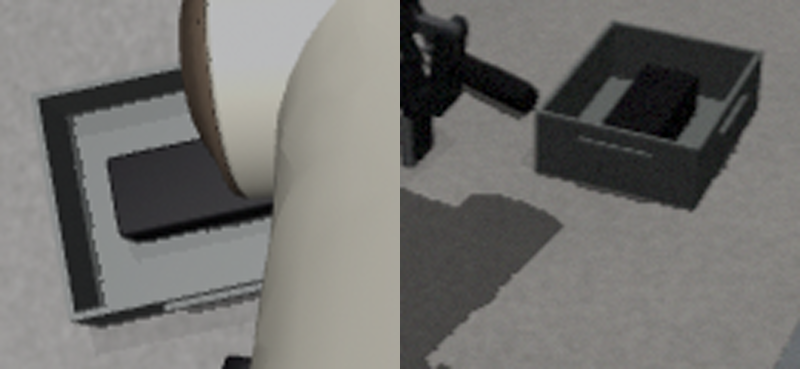

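Adapter lies flat in the box, away from the walls; scene rim corners in crop: (537,114), (614,22), (762,52), (697,150). Cross-checking box and lid from both views.

```bash

python3 -c "
from h import *
def rep(n,P):
    yaw=lambda v,o:round(np.degrees(np.arctan2(v[1],v[0]))-o,1)
    print(n,P.mean(0).round(1),[round(float(np.linalg.norm(P[i]-P[i-1])),1) for i in range(4)],[round(((np.degrees(np.arctan2(*(P[i]-P[i-1])[1::-1]))+45)%90)-45,1) for i in range(4)])
rep('box scene',np.array([ray('scene',(290+(x-400)/3.077,170+y/3.077),55) for x,y in [(537,114),(614,22),(762,52),(697,150)]]))
for n,f,roi in [('top','top0.png',(150,300,400,560)),('top','ta.png',(150,300,400,560)),('scene','scene0.png',(285,375,170,290)),('scene','sa.png',(285,375,170,290))]:
    im=cv2.imread('pics/'+f); r0,r1,c0,c1=roi; g=cv2.cvtColor(im,cv2.COLOR_BGR2GRAY)[r0:r1,c0:c1]
    hsv=cv2.cvtColor(im,cv2.COLOR_BGR2HSV)[r0:r1,c0:c1]
    t,m=cv2.threshold(cv2.GaussianBlur(g,(3,3),0),0 if n=='top' else 150,255,cv2.THRESH_BINARY+(cv2.THRESH_OTSU if 0 else 0)) if n=='scene' else cv2.threshold(g,166,255,0)
    m=cv2.morphologyEx(m,cv2.MORPH_OPEN,np.ones((3,3),np.uint8)); m=cv2.morphologyEx(m,cv2.MORPH_CLOSE,np.ones((9,9),np.uint8))
    k=max(cv2.findContours(m,0,1)[0],key=cv2.contourArea); k=cv2.convexHull(k)
    q=cv2.approxPolyN(k,4)[0] if hasattr(cv2,'approxPolyN') else None
    q=q.reshape(-1,2)+[c0,r0]; print(f,t,cv2.contourArea(k),q.tolist()); rep('lid '+n,np.array([ray(n,p,16) for p in q]))
"

```

```text
box scene [503.3 215.7  55. ] [129.0, 158.5, 128.5, 158.5] [np.float64(14.8), np.float64(13.5), np.float64(14.8), np.float64(13.7)]
top0.png 166.0 6717.5 [[524, 263], [438, 288], [415, 215], [499, 192]]
lid top [ 525.3 -279.    16. ] [138.9, 166.3, 139.9, 165.4] [np.float64(17.4), np.float64(17.4), np.float64(17.0), np.float64(17.0)]
ta.png 166.0 5506.5 [[525, 263], [438, 288], [424, 244], [499, 189]]
lid top [ 513.3 -283.5   16. ] [144.9, 168.1, 83.6, 178.6] [np.float64(17.3), np.float64(17.2), np.float64(17.1), np.float64(37.3)]
scene0.png 150.0 4594.5 [[283, 308], [243, 369], [175, 348], [221, 291]]
lid scene [ 525.4 -280.8   16. ] [138.7, 164.0, 137.4, 165.4] [np.float64(16.5), np.float64(17.2), np.float64(17.1), np.float64(17.6)]
sa.png 150.0 4708.0 [[284, 308], [243, 369], [174, 348], [221, 291]]
lid scene [ 525.4 -280.8   16. ] [140.5, 164.7, 139.1, 166.1] [np.float64(16.8), np.float64(16.5), np.float64(17.4), np.float64(17.1)]
```

```bash

python3 -c "
from h import *
np.set_printoptions(linewidth=250)
for n,f in [('top','top0.png'),('scene','scene0.png')]:
    g=cv2.cvtColor(cv2.imread('pics/'+f),cv2.COLOR_BGR2GRAY).astype(np.float32)
    a=np.radians(13.8);ex=np.array([np.cos(a),np.sin(a),0]);ey=np.array([-ex[1],ex[0],0]);C=np.array([501,217,55.])
    for nm,u,v,h,L in [('+x',ex,ey,66.5,72),('-x',-ex,ey,66.5,72),('+y',ey,ex,80,58),('-y',-ey,ex,80,58)]:
        print(n,nm)
        for t0,t1 in [(-L,-20),(20,L)]:
            pr=[]
            for s in range(-10,10):
                P=[proj(n,C+u*(h+s)+v*t) for t in np.linspace(t0,t1,40)]
                q=np.array(P,np.float32)[None]; pr.append(cv2.remap(g,q[...,0],q[...,1],1).mean())
            print(np.array(pr).round().astype(int))
"

```

```text
top +x
[ 36  36  36  36  36  40  62  99 124 132 137 141 144 145 145 145 145 145 145 145]
[ 35  35  35  35  35  44  73 108 125 131 136 140 142 143 143 143 143 143 143 143]
top -x
[141 141 141 141 141 141 141 139 133 109  72  50  50  52  53  58  71  91 107 115]Traceback (most recent call last):
  File "<string>", line 12, in <module>
    P=[proj(n,C+u*(h+s)+v*t) for t in np.linspace(t0,t1,40)]
       ~~~~^^^^^^^^^^^^^^^^^
  File "h.py", line 9, in proj
    K,p,M=cam(n); q=K@M.T@(np.array(P)-p); return q[:2]/q[2]
          ~~~^^^
  File "h.py", line 5, in cam
    c=arm.camera_params(n); return np.array(c["K"]),np.array(c["position"]),R.from_quat(c["orientation"]).as_matrix()
ValueError: time passes only in moves, steps and waits
```

```bash
sed -i 's/^def cam(n):/import functools\n@functools.cache\ndef cam(n):/' h.py
cat > prof.py <<'E'
from h import *
np.set_printoptions(linewidth=250)
def run(files,C,yaw,edges):
  for n,f in files:
    g=cv2.cvtColor(cv2.imread('pics/'+f),cv2.COLOR_BGR2GRAY).astype(np.float32)
    a=np.radians(yaw);ex=np.array([np.cos(a),np.sin(a),0]);ey=np.array([-ex[1],ex[0],0])
    for nm,h,L in edges:
        u={'x':ex,'y':ey}[nm[1]]*(1 if nm[0]=='+' else -1); v={'x':ey,'y':ex}[nm[1]]
        for t0,t1 in [(-L,-20),(20,L)]:
            pr=[]
            for s in range(-10,10):
                q=np.array([proj(n,C+u*(h+s)+v*t) for t in np.linspace(t0,t1,40)],np.float32)[None]
                pr.append(cv2.remap(g,q[...,0],q[...,1],1).mean())
            print(n,nm,np.array(pr).round().astype(int))
E
python3 -c "
from prof import *
run([('top','top0.png'),('scene','scene0.png')],np.array([501,217,55.]),13.8,[('+x',66.5,72),('-x',66.5,72),('+y',80,58),('-y',80,58)])
"

```

```text
top +x [ 36  36  36  36  36  40  62  99 124 132 137 141 144 145 145 145 145 145 145 145]
top +x [ 35  35  35  35  35  44  73 108 125 131 136 140 142 143 143 143 143 143 143 143]
top -x [141 141 141 141 141 141 141 139 133 109  72  50  50  52  53  58  71  91 107 115]
top -x [118 118 118 119 120 123 129 134 132 116  82  53  50  54  56  60  72  96 122 131]
top +y [ 32  32  33  33  33  33  33  33  40  71 111 131 134 137 141 143 144 144 144 144]
top +y [ 33  33  33  33  33  33  33  32  36  57  98 125 131 133 138 142 144 144 144 144]
top -y [141 141 141 141 141 140 125  85  55  57  65  64  63  73  85  88  93 106 116 129]
top -y [110 111 118 129 136 132 107  64  44  50  59  67  77  91 100 110 127 141 145 145]
scene +x [90 90 90 90 90 89 88 84 77 66 53 41 34 34 40 47 53 54 52 45]
scene +x [35 36 39 46 57 68 75 77 72 64 53 45 42 44 48 55 62 69 75 81]
scene -x [ 28  28  29  30  35  43  54  67  79  90  98 105 109 110 108 104  98  91  85  80]
scene -x [ 29  29  29  30  34  41  51  63  75  87  97 105 112 116 119 120 121 122 121 120]
scene +y [ 36  37  39  42  46  52  59  67  75  84  92 100 106 111 115 118 120 121 122 122]
scene +y [ 35  37  39  41  45  50  56  64  72  81  89  97 104 109 114 117 119 120 121 121]
scene -y [50 53 57 62 67 70 69 67 62 56 50 45 41 38 36 35 35 35 34 34]
scene -y [91 90 90 90 88 86 81 74 65 58 51 45 41 37 35 34 34 34 34 34]
```

```bash

python3 -m handwheel '[{"x":0.016,"y":-0.11,"z":0,"ax":0,"ay":0,"az":0.005},{"x":0.016,"y":-0.11,"z":0,"ax":0,"ay":0,"az":0.005},{"x":0.016,"y":-0.11,"z":0,"ax":0,"ay":0,"az":0.005},{"x":0.016,"y":-0.11,"z":0,"ax":0,"ay":0,"az":0.005},{"x":0.016,"y":-0.11,"z":-0.05,"ax":0,"ay":0,"az":0.005},{"x":0.016,"y":-0.11,"z":-0.05,"ax":0,"ay":0,"az":0.005},{"x":0.016,"y":-0.11,"z":-0.05,"ax":0,"ay":0,"az":0.006},{"x":0.013,"y":-0.114,"z":-0.05,"ax":0,"ay":0,"az":0.006}]' 0.45
python3 -c "
from h import *
to((525.4,-280,-11),(0,0,-1),17.1)"
```

```text
clock: 25.8
position: [526.0, -278.6, 85.7]
ee_rot: [0.805, -0.593, -0.0, -0.0]
contact_force: [0.3, 1.3, 0.3]
gripper_width: 61.8
grasp_force: 0.0
clk 25.8 pos [ 526.  -278.6   85.7] d [-0.     0.001 -1.   ] y [-0.955 -0.296  0.   ] j [-0.22  0.44 -0.22 -0.   -0.91  0.52] w 61.8
shift units [-0.003 -0.007 -0.483]
 turn units 0 [ 0.000e+00 -1.000e-03  1.999e+00] deg 179.9
 turn units 180 [-0.    -0.    -0.001] deg 0.1
```

```bash

python3 -m handwheel '[{"x":-0.003,"y":-0.006,"z":-0.08,"ax":0,"ay":0,"az":0},{"x":0,"y":0,"z":-0.08,"ax":0,"ay":0,"az":0},{"x":0,"y":0,"z":-0.08,"ax":0,"ay":0,"az":0},{"x":0,"y":0,"z":-0.08,"ax":0,"ay":0,"az":0},{"x":0,"y":0,"z":-0.08,"ax":0,"ay":0,"az":0},{"x":0,"y":0,"z":-0.05,"ax":0,"ay":0,"az":0},{"x":0,"y":0,"z":-0.03,"ax":0,"ay":0,"az":0},{"x":0,"y":0,"z":0,"ax":0,"ay":0,"az":0}]' 
python3 -m handwheel '[{"x":0,"y":0,"z":0,"ax":0,"ay":0,"az":0},{"x":0,"y":0,"z":0,"ax":0,"ay":0,"az":0},{"x":0,"y":0,"z":0,"ax":0,"ay":0,"az":0},{"x":0,"y":0,"z":0,"ax":0,"ay":0,"az":0},{"x":0,"y":0,"z":0,"ax":0,"ay":0,"az":0},{"x":0,"y":0,"z":0,"ax":0,"ay":0,"az":0},{"x":0,"y":0,"z":0,"ax":0,"ay":0,"az":0},{"x":0,"y":0,"z":0,"ax":0,"ay":0,"az":0}]' -1
python3 -c "
from h import *
to((525.4,-280,-11),(0,0,-1),17.1);b=snap('scene','sb.png')"
```

```text
clock: 26.6
position: [524.7, -279.3, -10.4]
ee_rot: [0.805, -0.594, -0.001, 0.0]
contact_force: [-1.2, 0.8, -0.2]
gripper_width: 61.7
grasp_force: 0.0
clock: 27.4
position: [525.7, -279.8, -8.9]
ee_rot: [0.805, -0.594, 0.001, -0.0]
contact_force: [-0.5, 1.9, 5.5]
gripper_width: 14.8
grasp_force: 61.6
clk 27.4 pos [ 525.7 -279.8   -8.9] d [ 0.001 -0.    -1.   ] y [-0.956 -0.295 -0.001] j [-0.22  0.56 -0.31 -0.   -0.7   0.52] w 14.8
shift units [-0.001 -0.001 -0.011]
 turn units 0 [-1.000e-03  0.000e+00  1.999e+00] deg 179.9
 turn units 180 [ 0.     0.001 -0.001] deg 0.1
```

```bash

python3 -m handwheel '[{"x":0,"y":0,"z":0.03,"ax":0,"ay":0,"az":0},{"x":0,"y":0,"z":0.09,"ax":0,"ay":0,"az":0},{"x":0,"y":0,"z":0.1,"ax":0,"ay":0,"az":0},{"x":0,"y":0,"z":0.12,"ax":0,"ay":0,"az":0},{"x":0,"y":0,"z":0.12,"ax":0,"ay":0,"az":0},{"x":0,"y":0,"z":0.1,"ax":0,"ay":0,"az":0},{"x":0,"y":0,"z":0.08,"ax":0,"ay":0,"az":0},{"x":0,"y":0,"z":0.03,"ax":0,"ay":0,"az":0}]' 
python3 -m handwheel '[{"x":-0.003,"y":0.08,"z":0,"ax":0,"ay":0,"az":-0.002},{"x":-0.008,"y":0.156,"z":0,"ax":0,"ay":0,"az":-0.002},{"x":-0.008,"y":0.17,"z":0,"ax":0,"ay":0,"az":-0.002},{"x":-0.008,"y":0.17,"z":0,"ax":0,"ay":0,"az":-0.003},{"x":-0.008,"y":0.17,"z":0,"ax":0,"ay":0,"az":-0.003},{"x":-0.008,"y":0.17,"z":0,"ax":0,"ay":0,"az":-0.002},{"x":-0.008,"y":0.17,"z":0,"ax":0,"ay":0,"az":-0.002},{"x":-0.008,"y":0.17,"z":0,"ax":0,"ay":0,"az":-0.003}]' 
python3 -m handwheel '[{"x":-0.008,"y":0.17,"z":0,"ax":0,"ay":0,"az":-0.002},{"x":-0.008,"y":0.17,"z":0,"ax":0,"ay":0,"az":-0.002},{"x":-0.008,"y":0.17,"z":0,"ax":0,"ay":0,"az":-0.002},{"x":-0.008,"y":0.17,"z":0,"ax":0,"ay":0,"az":-0.003},{"x":-0.008,"y":0.17,"z":0,"ax":0,"ay":0,"az":-0.003},{"x":-0.008,"y":0.17,"z":0,"ax":0,"ay":0,"az":-0.002},{"x":-0.008,"y":0.13,"z":0,"ax":0,"ay":0,"az":-0.002},{"x":-0.008,"y":0.08,"z":0,"ax":0,"ay":0,"az":-0.002}]' 
python3 -c "
from h import *
to((501,218.8,38),(0,0,-1),13.7);b=snap('scene','sc.png');snap('top','tc.png')"
```

```text
clock: 28.25
position: [525.2, -279.7, 125.3]
ee_rot: [0.804, -0.594, 0.0, -0.001]
contact_force: [-0.7, -0.7, -1.8]
gripper_width: 14.6
grasp_force: 60.4
clock: 29.05
position: [511.9, -27.2, 123.0]
ee_rot: [0.795, -0.606, -0.001, 0.001]
contact_force: [-0.3, 0.9, -2.0]
gripper_width: 14.9
grasp_force: 60.4
clock: 29.85
position: [499.5, 219.0, 123.0]
ee_rot: [0.787, -0.617, -0.001, 0.001]
contact_force: [-0.0, -0.5, -2.9]
gripper_width: 14.8
grasp_force: 60.4
clk 29.85 pos [499.5 219.  123. ] d [-0.002 -0.001 -1.   ] y [-0.971 -0.24   0.002] j [ 0.71  0.32 -0.3  -0.   -0.95 -0.47] w 14.8
shift units [ 0.008 -0.001 -0.425]
 turn units 0 [2.000e-03 1.000e-03 1.998e+00] deg 179.8
 turn units 180 [ 0.    -0.001 -0.002] deg 0.2
```

```bash

python3 -c "
from h import *
p=proj('scene',(500,219,148)).astype(int);print(p)
im=cv2.imread('pics/sc.png');g=cv2.GaussianBlur(cv2.cvtColor(im,cv2.COLOR_BGR2GRAY),(3,3),0)
S=cv2.cvtColor(im,cv2.COLOR_BGR2HSV)[...,1]
m=((g>130)&(S<25)).astype(np.uint8)*255
n,l,s,c=cv2.connectedComponentsWithStats(m)
for i in range(1,n):
  if s[i][4]>200 and abs(c[i]-p).max()<120: print(i,s[i],c[i].round())
for z in (140,148):
  for yaw in [13.7]:
    a=np.radians(yaw);ex=np.array([np.cos(a),np.sin(a),0]);ey=np.array([-ex[1],ex[0],0])
    print(z,[proj('scene',np.array([499.5,219,z])+sx*70.5*ex+sy*84*ey).round(1).tolist() for sx,sy in [(1,1),(1,-1),(-1,-1),(-1,1)]])
j=[i for i in range(1,n) if s[i][4]>200 and abs(c[i]-p).max()<120]
k=cv2.convexHull(np.vstack([x for x in cv2.findContours(np.isin(l,j).astype(np.uint8),0,1)[0]])); q=cv2.approxPolyN(k,4)[0];print(q.tolist())
P=np.array([ray('scene',x,148) for x in q]);print(P.round(1),P.mean(0))
"

```

```text
[373 161]
4 [332 149  80  36 948] [378. 167.]
140 [[412.6, 155.3], [389.8, 187.2], [331.2, 174.5], [358.5, 144.9]]
148 [[412.9, 152.3], [390.0, 184.0], [331.2, 171.5], [358.6, 142.0]]
[[412, 152], [389, 185], [313, 168], [388, 148]]
[[545.6 317.4 148. ]
 [588.5 149.1 148. ]
 [407.7 108.2 148. ]
 [487.8 300.3 148. ]] [507.39228097 218.74182619 148.        ]
```

Held lid's visible corners (412,152), (389,185) match prediction within 1 px. Lowering.

```bash

python3 -m handwheel '[{"x":0.004,"y":0,"z":-0.05,"ax":0,"ay":0,"az":0},{"x":0.003,"y":0,"z":-0.08,"ax":0,"ay":0,"az":0},{"x":0,"y":0,"z":-0.08,"ax":0,"ay":0,"az":0},{"x":0,"y":0,"z":-0.08,"ax":0,"ay":0,"az":0},{"x":0,"y":0,"z":-0.06,"ax":0,"ay":0,"az":0},{"x":0,"y":0,"z":-0.02,"ax":0,"ay":0,"az":0},{"x":0,"y":0,"z":0,"ax":0,"ay":0,"az":0},{"x":0,"y":0,"z":0,"ax":0,"ay":0,"az":0}]' 
python3 -m handwheel '[{"x":0,"y":0,"z":-0.01,"ax":0,"ay":0,"az":0},{"x":0,"y":0,"z":-0.01,"ax":0,"ay":0,"az":0},{"x":0,"y":0,"z":-0.01,"ax":0,"ay":0,"az":0},{"x":0,"y":0,"z":0,"ax":0,"ay":0,"az":0},{"x":0,"y":0,"z":0,"ax":0,"ay":0,"az":0},{"x":0,"y":0,"z":0,"ax":0,"ay":0,"az":0},{"x":0,"y":0,"z":0,"ax":0,"ay":0,"az":0},{"x":0,"y":0,"z":0,"ax":0,"ay":0,"az":0}]' 
python3 -c "
from h import *
to((501,218.8,38),(0,0,-1),13.7)"
```

```text
clock: 30.75
position: [502.4, 217.6, 50.8]
ee_rot: [0.787, -0.617, 0.0, -0.001]
contact_force: [0.0, 1.0, -1.4]
gripper_width: 14.7
grasp_force: 60.3
clock: 31.55
position: [501.9, 217.6, 44.3]
ee_rot: [0.787, -0.617, -0.0, -0.0]
contact_force: [-0.5, -0.2, -2.1]
gripper_width: 14.4
grasp_force: 60.3
clk 31.55 pos [501.9 217.6  44.3] d [ 0.     0.001 -1.   ] y [-0.971 -0.239 -0.   ] j [ 0.71  0.42 -0.39 -0.   -0.76 -0.46] w 14.4
shift units [-0.004  0.006 -0.032]
 turn units 0 [-0.000e+00 -1.000e-03  1.999e+00] deg 179.9
 turn units 180 [-0.     0.    -0.001] deg 0.1
```

```bash

python3 -m handwheel '[{"x":-0.003,"y":0.004,"z":-0.005,"ax":0,"ay":0,"az":0},{"x":0,"y":0,"z":-0.01,"ax":0,"ay":0,"az":0},{"x":0,"y":0,"z":-0.005,"ax":0,"ay":0,"az":0},{"x":0,"y":0,"z":-0.005,"ax":0,"ay":0,"az":0},{"x":0,"y":0,"z":0,"ax":0,"ay":0,"az":0},{"x":0,"y":0,"z":0,"ax":0,"ay":0,"az":0},{"x":0,"y":0,"z":0,"ax":0,"ay":0,"az":0},{"x":0,"y":0,"z":0,"ax":0,"ay":0,"az":0}]' 
```

```text
clock: 32.35
position: [501.3, 218.4, 39.3]
ee_rot: [0.787, -0.617, -0.0, -0.0]
contact_force: [-0.2, -0.2, -2.4]
gripper_width: 15.1
grasp_force: 60.3
```

Still free at z = 39.3, so the frame is inside the mouth. One more small step to seat, then release.

```bash

python3 -m handwheel '[{"x":0,"y":0,"z":-0.004,"ax":0,"ay":0,"az":0},{"x":0,"y":0,"z":-0.004,"ax":0,"ay":0,"az":0},{"x":0,"y":0,"z":0,"ax":0,"ay":0,"az":0},{"x":0,"y":0,"z":0,"ax":0,"ay":0,"az":0},{"x":0,"y":0,"z":0,"ax":0,"ay":0,"az":0},{"x":0,"y":0,"z":0,"ax":0,"ay":0,"az":0},{"x":0,"y":0,"z":0,"ax":0,"ay":0,"az":0},{"x":0,"y":0,"z":0,"ax":0,"ay":0,"az":0}]' 
```

```text
clock: 33.15
position: [501.3, 218.4, 38.1]
ee_rot: [0.787, -0.617, -0.0, -0.0]
contact_force: [-3.4, -1.0, 6.4]
gripper_width: 14.8
grasp_force: 61.3
```

```bash

python3 -m handwheel '[{"x":0,"y":0,"z":0,"ax":0,"ay":0,"az":0},{"x":0,"y":0,"z":0,"ax":0,"ay":0,"az":0},{"x":0,"y":0,"z":0,"ax":0,"ay":0,"az":0},{"x":0,"y":0,"z":0,"ax":0,"ay":0,"az":0},{"x":0,"y":0,"z":0,"ax":0,"ay":0,"az":0},{"x":0,"y":0,"z":0,"ax":0,"ay":0,"az":0},{"x":0,"y":0,"z":0.05,"ax":0,"ay":0,"az":0},{"x":0,"y":0,"z":0.1,"ax":0,"ay":0,"az":0}]' 0.2
python3 -m handwheel '[{"x":0,"y":0,"z":0.15,"ax":0,"ay":0,"az":0},{"x":0,"y":0,"z":0.1,"ax":0,"ay":0,"az":0},{"x":0,"y":0,"z":0,"ax":0,"ay":0,"az":0},{"x":0,"y":0,"z":0,"ax":0,"ay":0,"az":0},{"x":0,"y":0,"z":0,"ax":0,"ay":0,"az":0},{"x":0,"y":0,"z":0,"ax":0,"ay":0,"az":0},{"x":0,"y":0,"z":0,"ax":0,"ay":0,"az":0},{"x":0,"y":0,"z":0,"ax":0,"ay":0,"az":0}]' -1
python3 -c "
from h import *
to((501,218.4,38),(0,0,-1),13.7);im=snap('scene','sd.png')
g=cv2.GaussianBlur(cv2.cvtColor(im,cv2.COLOR_BGR2GRAY),(3,3),0);S=cv2.cvtColor(im,cv2.COLOR_BGR2HSV)[...,1]
m=((g>130)&(S<25)).astype(np.uint8);n,l,s,c=cv2.connectedComponentsWithStats(m);p=proj('scene',(501,218,63))
j=[i for i in range(1,n) if s[i][4]>100 and abs(c[i]-p).max()<60];print([s[i].tolist() for i in j])
k=cv2.convexHull(np.vstack(cv2.findContours(np.isin(l,j).astype(np.uint8),0,1)[0])); q=cv2.approxPolyN(k,4)[0];P=np.array([ray('scene',x,63) for x in q]);print(q.tolist(),P.round(1).tolist(),P.mean(0))
a=np.radians(13.7);ex=np.array([np.cos(a),np.sin(a),0]);ey=np.array([-ex[1],ex[0],0])
print([proj('scene',np.array([501.3,218.4,63])+sx*70.5*ex+sy*84*ey).round(1).tolist() for sx,sy in [(1,1),(1,-1),(-1,-1),(-1,1)]])
"
```

```text
clock: 33.95
position: [500.3, 217.6, 67.1]
ee_rot: [0.787, -0.617, -0.001, 0.002]
contact_force: [0.5, 0.5, 0.2]
gripper_width: 51.3
grasp_force: 0.0
clock: 34.75
position: [501.0, 218.2, 117.1]
ee_rot: [0.787, -0.617, -0.0, 0.0]
contact_force: [0.3, -0.7, 0.8]
gripper_width: -0.3
grasp_force: 0.0
clk 34.75 pos [501.  218.2 117.1] d [-0.001 -0.    -1.   ] y [-0.971 -0.239  0.001] j [ 0.71  0.33 -0.31 -0.   -0.94 -0.47] w -0.3
shift units [-0.     0.001 -0.395]
 turn units 0 [1.000e-03 0.000e+00 1.999e+00] deg 179.9
 turn units 180 [ 0.    -0.001 -0.001] deg 0.1
[[334, 179, 76, 38, 937]]
[[410, 182], [387, 217], [319, 201], [382, 179]] [[545.4, 321.5, 63.0], [587.5, 151.4, 63.0], [421.7, 110.9, 63.0], [481.3, 291.4, 63.0]] [508.99708706 218.81922963  63.        ]
[[410.5, 183.3], [388.3, 216.9], [331.7, 203.6], [358.1, 172.3]]
```

Lid is seated square and central. Now the +x clip, with shut fingers.

```bash

python3 -m handwheel '[{"x":0.079,"y":0.019,"z":0,"ax":0,"ay":0,"az":0},{"x":0.079,"y":0.019,"z":0,"ax":0,"ay":0,"az":0},{"x":0.079,"y":0.019,"z":0,"ax":0,"ay":0,"az":0},{"x":0.079,"y":0.019,"z":0,"ax":0,"ay":0,"az":0},{"x":0.079,"y":0.02,"z":0,"ax":0,"ay":0,"az":0},{"x":0.078,"y":0.02,"z":-0.05,"ax":0,"ay":0,"az":0},{"x":0,"y":0,"z":-0.09,"ax":0,"ay":0,"az":0},{"x":0,"y":0,"z":-0.08,"ax":0,"ay":0,"az":0}]' 
python3 -m handwheel '[{"x":0,"y":0,"z":-0.08,"ax":0,"ay":0,"az":0},{"x":0,"y":0,"z":-0.07,"ax":0,"ay":0,"az":0},{"x":0,"y":0,"z":-0.07,"ax":0,"ay":0,"az":0},{"x":0,"y":0,"z":-0.06,"ax":0,"ay":0,"az":0},{"x":0,"y":0,"z":-0.04,"ax":0,"ay":0,"az":0},{"x":0,"y":0,"z":0,"ax":0,"ay":0,"az":0},{"x":0,"y":0,"z":0,"ax":0,"ay":0,"az":0},{"x":0,"y":0,"z":0,"ax":0,"ay":0,"az":0}]'
python3 -c "
from h import *
to((591,240.2,9),(0,0,-1),13.7)"
```

```text
clock: 35.6
position: [596.1, 241.6, 72.5]
ee_rot: [0.787, -0.617, -0.0, 0.0]
contact_force: [-0.0, 0.3, -0.6]
gripper_width: -0.1
grasp_force: 0.0
clock: 36.4
position: [596.0, 241.7, 10.1]
ee_rot: [0.787, -0.617, -0.0, -0.0]
contact_force: [-0.2, 0.3, 0.1]
gripper_width: 0.3
grasp_force: 0.0
clk 36.4 pos [596.  241.7  10.1] d [ 0.     0.001 -1.   ] y [-0.971 -0.239 -0.001] j [ 0.64  0.6  -0.16 -0.   -0.81 -0.39] w 0.3
shift units [-0.025 -0.007 -0.006]
 turn units 0 [-0.000e+00 -1.000e-03  1.999e+00] deg 179.9
 turn units 180 [-0.001  0.    -0.001] deg 0.1
```

```bash

python3 -m handwheel '[{"x":-0.007,"y":-0.002,"z":0,"ax":0,"ay":0,"az":0},{"x":-0.007,"y":-0.002,"z":0,"ax":0,"ay":0,"az":0},{"x":-0.007,"y":-0.002,"z":0,"ax":0,"ay":0,"az":0},{"x":-0.007,"y":-0.002,"z":0,"ax":0,"ay":0,"az":0},{"x":0,"y":0,"z":0,"ax":0,"ay":0,"az":0},{"x":0,"y":0,"z":0,"ax":0,"ay":0,"az":0},{"x":0,"y":0,"z":0,"ax":0,"ay":0,"az":0},{"x":0,"y":0,"z":0,"ax":0,"ay":0,"az":0}]'
python3 -m handwheel '[{"x":-0.005,"y":-0.001,"z":0,"ax":0,"ay":0,"az":0},{"x":-0.005,"y":-0.001,"z":0,"ax":0,"ay":0,"az":0},{"x":0,"y":0,"z":0,"ax":0,"ay":0,"az":0},{"x":0,"y":0,"z":0,"ax":0,"ay":0,"az":0},{"x":0,"y":0,"z":0,"ax":0,"ay":0,"az":0},{"x":0,"y":0,"z":0,"ax":0,"ay":0,"az":0},{"x":0,"y":0,"z":0,"ax":0,"ay":0,"az":0},{"x":0,"y":0,"z":0,"ax":0,"ay":0,"az":0}]'
python3 -c "
from h import *
to((591,240.2,9),(0,0,-1),13.7)"
```

```text
clock: 37.2
position: [590.2, 240.1, 9.7]
ee_rot: [0.787, -0.617, -0.0, -0.0]
contact_force: [0.3, 0.7, 0.3]
gripper_width: -0.1
grasp_force: 0.5
clock: 38.0
position: [588.3, 239.6, 9.7]
ee_rot: [0.787, -0.617, -0.0, -0.0]
contact_force: [2.4, 0.8, -0.7]
gripper_width: 0.2
grasp_force: 1.2
clk 38.0 pos [588.3 239.6   9.7] d [ 0.     0.001 -1.   ] y [-0.971 -0.239 -0.   ] j [ 0.64  0.59 -0.19 -0.   -0.8  -0.4 ] w 0.2
shift units [ 0.013  0.003 -0.003]
 turn units 0 [-0.000e+00 -1.000e-03  1.999e+00] deg 179.9
 turn units 180 [-0.     0.    -0.001] deg 0.1
```

```bash

python3 -m handwheel '[{"x":-0.007,"y":-0.002,"z":0,"ax":0,"ay":0,"az":0},{"x":0,"y":0,"z":0,"ax":0,"ay":0,"az":0},{"x":0,"y":0,"z":0,"ax":0,"ay":0,"az":0},{"x":0,"y":0,"z":0,"ax":0,"ay":0,"az":0},{"x":0,"y":0,"z":0,"ax":0,"ay":0,"az":0},{"x":0,"y":0,"z":0,"ax":0,"ay":0,"az":0},{"x":0,"y":0,"z":0,"ax":0,"ay":0,"az":0},{"x":0,"y":0,"z":0,"ax":0,"ay":0,"az":0}]'
python3 -m handwheel '[{"x":0.03,"y":0.008,"z":0,"ax":0,"ay":0,"az":0},{"x":0.05,"y":0.012,"z":0.1,"ax":0,"ay":0,"az":0},{"x":0,"y":0,"z":0.15,"ax":0,"ay":0,"az":0},{"x":0,"y":0.05,"z":0.15,"ax":0,"ay":0,"az":0},{"x":-0.1,"y":0.1,"z":0.03,"ax":0,"ay":0,"az":0},{"x":-0.15,"y":0.1,"z":0,"ax":0,"ay":0,"az":0},{"x":-0.2,"y":0.1,"z":0,"ax":0,"ay":0,"az":0},{"x":-0.18,"y":0.05,"z":0,"ax":0,"ay":0,"az":0}]'
python3 -c "
from h import *
to((475.8,322.2,60),(0,0,-1),13.7)"
```

```text
clock: 38.8
position: [586.7, 239.1, 9.6]
ee_rot: [0.787, -0.617, -0.0, -0.0]
contact_force: [1.7, 1.5, -0.6]
gripper_width: 0.3
grasp_force: 1.1
clock: 39.6
position: [474.9, 323.3, 95.3]
ee_rot: [0.787, -0.617, -0.0, 0.001]
contact_force: [-0.7, 1.2, 0.2]
gripper_width: 0.2
grasp_force: 0.0
clk 39.6 pos [474.9 323.3  95.3] d [-0.002 -0.001 -1.   ] y [-0.971 -0.239  0.002] j [ 0.88  0.4  -0.26 -0.   -0.91 -0.64] w 0.2
shift units [ 0.005 -0.006 -0.176]
 turn units 0 [2.000e-03 1.000e-03 1.999e+00] deg 179.9
 turn units 180 [ 0.001 -0.001 -0.001] deg 0.2
```

```bash

python3 -m handwheel '[{"x":0.005,"y":-0.005,"z":-0.1,"ax":0,"ay":0,"az":0},{"x":0,"y":0,"z":-0.07,"ax":0,"ay":0,"az":0},{"x":0,"y":0,"z":-0.07,"ax":0,"ay":0,"az":0},{"x":0,"y":0,"z":-0.07,"ax":0,"ay":0,"az":0},{"x":0,"y":0,"z":-0.07,"ax":0,"ay":0,"az":0},{"x":0,"y":0,"z":-0.05,"ax":0,"ay":0,"az":0},{"x":0.001,"y":-0.007,"z":0,"ax":0,"ay":0,"az":0},{"x":0.001,"y":-0.007,"z":0,"ax":0,"ay":0,"az":0}]'
python3 -m handwheel '[{"x":0.002,"y":-0.007,"z":0,"ax":0,"ay":0,"az":0},{"x":0.002,"y":-0.007,"z":0,"ax":0,"ay":0,"az":0},{"x":0.001,"y":-0.005,"z":0,"ax":0,"ay":0,"az":0},{"x":0,"y":0,"z":0,"ax":0,"ay":0,"az":0},{"x":0,"y":0,"z":0,"ax":0,"ay":0,"az":0},{"x":0,"y":0,"z":0,"ax":0,"ay":0,"az":0},{"x":0,"y":0,"z":0,"ax":0,"ay":0,"az":0},{"x":0,"y":0,"z":0,"ax":0,"ay":0,"az":0}]'
python3 -c "
from h import *
to((475.8,322.2,60),(0,0,-1),13.7)
p=arm.read_state()['position'];print((p-[501.2,218.3,0])@[-.237,.9715,0])"
```

```text
clock: 40.4
position: [478.0, 319.0, 9.4]
ee_rot: [0.787, -0.617, -0.0, 0.0]
contact_force: [0.2, 1.4, -0.7]
gripper_width: 0.3
grasp_force: 0.6
clock: 41.2
position: [479.2, 316.5, 10.1]
ee_rot: [0.787, -0.617, -0.0, -0.001]
contact_force: [-3.1, 4.7, 0.1]
gripper_width: -0.0
grasp_force: 2.5
clk 41.2 pos [479.2 316.5  10.1] d [ 0.001  0.002 -1.   ] y [-0.971 -0.239 -0.001] j [ 0.87  0.51 -0.35 -0.   -0.72 -0.62] w -0.0
shift units [-0.017  0.028  0.25 ]
 turn units 0 [-1.000e-03 -2.000e-03  1.999e+00] deg 179.9
 turn units 180 [-0.001  0.    -0.001] deg 0.2
100.65011845299242
```

```bash

python3 -m handwheel '[{"x":-0.008,"y":0.03,"z":0,"ax":0,"ay":0,"az":0},{"x":-0.01,"y":0.05,"z":0.1,"ax":0,"ay":0,"az":0},{"x":0,"y":0,"z":0.15,"ax":0,"ay":0,"az":0},{"x":-0.05,"y":0,"z":0.15,"ax":0,"ay":0,"az":0},{"x":-0.1,"y":-0.1,"z":0.03,"ax":0,"ay":0,"az":0},{"x":-0.1,"y":-0.18,"z":0,"ax":0,"ay":0,"az":0},{"x":-0.06,"y":-0.2,"z":0,"ax":0,"ay":0,"az":0},{"x":-0.03,"y":-0.2,"z":0,"ax":0,"ay":0,"az":0}]'
python3 -c "
from h import *
to((407,195.3,9),(0,0,-1),13.7)"
```

```text
clock: 42.0
position: [406.3, 193.7, 96.0]
ee_rot: [0.787, -0.616, 0.0, 0.0]
contact_force: [1.3, 0.0, -0.3]
gripper_width: -0.2
grasp_force: 0.0
clk 42.0 pos [406.3 193.7  96. ] d [-0. -0. -1.] y [-0.971 -0.24   0.   ] j [ 0.81  0.21 -0.55  0.   -0.81 -0.57] w -0.2
shift units [ 0.003  0.008 -0.435]
 turn units 0 [0.    0.    1.998] deg 179.8
 turn units 180 [ 0.    -0.    -0.002] deg 0.2
```

```bash

python3 -m handwheel '[{"x":0.003,"y":0.005,"z":-0.09,"ax":0,"ay":0,"az":0},{"x":0,"y":0,"z":-0.07,"ax":0,"ay":0,"az":0},{"x":0,"y":0,"z":-0.07,"ax":0,"ay":0,"az":0},{"x":0,"y":0,"z":-0.07,"ax":0,"ay":0,"az":0},{"x":0,"y":0,"z":-0.07,"ax":0,"ay":0,"az":0},{"x":0,"y":0,"z":-0.06,"ax":0,"ay":0,"az":0},{"x":0.007,"y":0.002,"z":0,"ax":0,"ay":0,"az":0},{"x":0.007,"y":0.002,"z":0,"ax":0,"ay":0,"az":0}]'
python3 -m handwheel '[{"x":0.007,"y":0.002,"z":0,"ax":0,"ay":0,"az":0},{"x":0.007,"y":0.002,"z":0,"ax":0,"ay":0,"az":0},{"x":0.007,"y":0.002,"z":0,"ax":0,"ay":0,"az":0},{"x":0,"y":0,"z":0,"ax":0,"ay":0,"az":0},{"x":0,"y":0,"z":0,"ax":0,"ay":0,"az":0},{"x":0,"y":0,"z":0,"ax":0,"ay":0,"az":0},{"x":0,"y":0,"z":0,"ax":0,"ay":0,"az":0},{"x":0,"y":0,"z":0,"ax":0,"ay":0,"az":0}]'
python3 -c "
from h import *
p=arm.read_state()['position'];print((p-[501.2,218.3,0])@[.9715,.237,0])"
```

```text
clock: 42.8
position: [410.6, 196.7, 9.6]
ee_rot: [0.787, -0.617, -0.0, 0.001]
contact_force: [-1.1, 0.0, -0.5]
gripper_width: 0.1
grasp_force: 0.6
clock: 43.6
position: [414.9, 198.3, 9.5]
ee_rot: [0.787, -0.617, -0.0, 0.0]
contact_force: [-2.7, -2.3, -0.9]
gripper_width: -0.0
grasp_force: 1.5
-88.55309618962796
```

```bash

python3 -m handwheel '[{"x":0.006,"y":0.002,"z":0,"ax":0,"ay":0,"az":0},{"x":0.006,"y":0.002,"z":0,"ax":0,"ay":0,"az":0},{"x":0,"y":0,"z":0,"ax":0,"ay":0,"az":0},{"x":0,"y":0,"z":0,"ax":0,"ay":0,"az":0},{"x":0,"y":0,"z":0,"ax":0,"ay":0,"az":0},{"x":0,"y":0,"z":0,"ax":0,"ay":0,"az":0},{"x":0,"y":0,"z":0,"ax":0,"ay":0,"az":0},{"x":0,"y":0,"z":0,"ax":0,"ay":0,"az":0}]'
python3 -c "
from h import *
p=arm.read_state()['position'];print((p-[501.2,218.3,0])@[.9715,.237,0])"
```

```text
clock: 44.4
position: [415.8, 197.9, 9.1]
ee_rot: [0.787, -0.617, -0.001, 0.002]
contact_force: [-5.7, -3.1, -0.6]
gripper_width: 0.1
grasp_force: 3.2
-87.76547390826562
```

```bash

python3 -m handwheel '[{"x":-0.03,"y":-0.008,"z":0,"ax":0,"ay":0,"az":0},{"x":-0.04,"y":-0.01,"z":0.1,"ax":0,"ay":0,"az":0},{"x":0,"y":0,"z":0.15,"ax":0,"ay":0,"az":0},{"x":0,"y":-0.05,"z":0.15,"ax":0,"ay":0,"az":0},{"x":0.1,"y":-0.15,"z":0.03,"ax":0,"ay":0,"az":0},{"x":0.18,"y":-0.15,"z":0,"ax":0,"ay":0,"az":0},{"x":0.2,"y":-0.05,"z":0,"ax":0,"ay":0,"az":0},{"x":0.13,"y":0,"z":0,"ax":0,"ay":0,"az":0}]'
python3 -c "
from h import *
to((526.6,114.4,9),(0,0,-1),13.7)"
```

```text
clock: 45.2
position: [530.4, 115.6, 97.4]
ee_rot: [0.787, -0.617, 0.002, -0.004]
contact_force: [-0.5, 0.0, 0.4]
gripper_width: 0.5
grasp_force: 0.0
clk 45.2 pos [530.4 115.6  97.4] d [ 0.007  0.003 -1.   ] y [-0.971 -0.237 -0.008] j [ 0.51  0.34 -0.35  0.   -0.87 -0.27] w 0.5
shift units [-0.019 -0.006 -0.442]
 turn units 0 [-0.007 -0.003  2.   ] deg 180.0
 turn units 180 [-0.002  0.005 -0.   ] deg 0.5
```

```bash

python3 -m handwheel '[{"x":-0.01,"y":-0.005,"z":-0.09,"ax":0,"ay":0,"az":0},{"x":0,"y":0,"z":-0.07,"ax":0,"ay":0,"az":0},{"x":0,"y":0,"z":-0.07,"ax":0,"ay":0,"az":0},{"x":0,"y":0,"z":-0.07,"ax":0,"ay":0,"az":0},{"x":0,"y":0,"z":-0.07,"ax":0,"ay":0,"az":0},{"x":0,"y":0,"z":-0.06,"ax":0,"ay":0,"az":0},{"x":-0.001,"y":0.007,"z":0,"ax":0,"ay":0,"az":0},{"x":-0.001,"y":0.007,"z":0,"ax":0,"ay":0,"az":0}]'
python3 -m handwheel '[{"x":-0.002,"y":0.007,"z":0,"ax":0,"ay":0,"az":0},{"x":-0.002,"y":0.007,"z":0,"ax":0,"ay":0,"az":0},{"x":-0.001,"y":0.005,"z":0,"ax":0,"ay":0,"az":0},{"x":0,"y":0,"z":0,"ax":0,"ay":0,"az":0},{"x":0,"y":0,"z":0,"ax":0,"ay":0,"az":0},{"x":0,"y":0,"z":0,"ax":0,"ay":0,"az":0},{"x":0,"y":0,"z":0,"ax":0,"ay":0,"az":0},{"x":0,"y":0,"z":0,"ax":0,"ay":0,"az":0}]'
python3 -c "
from h import *
p=arm.read_state()['position'];print((p-[501.2,218.3,0])@[-.237,.9715,0])"
```

```text
clock: 46.0
position: [523.7, 117.9, 9.8]
ee_rot: [0.787, -0.617, 0.0, -0.0]
contact_force: [1.4, -0.9, 0.4]
gripper_width: -0.2
grasp_force: 0.6
clock: 46.8
position: [522.3, 121.5, 9.7]
ee_rot: [0.787, -0.617, -0.0, -0.0]
contact_force: [0.3, -0.3, 0.6]
gripper_width: 0.2
grasp_force: 0.0
-99.07814737473984
```

```bash

python3 -m handwheel '[{"x":-0.002,"y":0.006,"z":0,"ax":0,"ay":0,"az":0},{"x":-0.001,"y":0.006,"z":0,"ax":0,"ay":0,"az":0},{"x":0,"y":0,"z":0,"ax":0,"ay":0,"az":0},{"x":0,"y":0,"z":0,"ax":0,"ay":0,"az":0},{"x":0,"y":0,"z":0,"ax":0,"ay":0,"az":0},{"x":0,"y":0,"z":0,"ax":0,"ay":0,"az":0},{"x":0,"y":0,"z":0,"ax":0,"ay":0,"az":0},{"x":0,"y":0,"z":0,"ax":0,"ay":0,"az":0}]'
python3 -c "
from h import *
p=arm.read_state()['position'];print((p-[501.2,218.3,0])@[-.237,.9715,0])"
```

```text
clock: 47.6
position: [521.5, 123.7, 9.6]
ee_rot: [0.787, -0.617, -0.0, -0.0]
contact_force: [-0.4, -1.6, -0.9]
gripper_width: 0.3
grasp_force: 0.4
-96.69248250551824
```

```bash

python3 -m handwheel '[{"x":-0.002,"y":0.006,"z":0,"ax":0,"ay":0,"az":0},{"x":-0.001,"y":0.005,"z":0,"ax":0,"ay":0,"az":0},{"x":0,"y":0,"z":0,"ax":0,"ay":0,"az":0},{"x":0,"y":0,"z":0,"ax":0,"ay":0,"az":0},{"x":0,"y":0,"z":0,"ax":0,"ay":0,"az":0},{"x":0,"y":0,"z":0,"ax":0,"ay":0,"az":0},{"x":0,"y":0,"z":0,"ax":0,"ay":0,"az":0},{"x":0,"y":0,"z":0,"ax":0,"ay":0,"az":0}]'
python3 -c "
from h import *
p=arm.read_state()['position'];print((p-[501.2,218.3,0])@[-.237,.9715,0])"
```

```text
clock: 48.4
position: [521.4, 125.0, 9.7]
ee_rot: [0.787, -0.617, 0.0, 0.0]
contact_force: [4.0, -5.2, -0.9]
gripper_width: -0.0
grasp_force: 3.2
-95.41549991871217
```

```bash

python3 -m handwheel '[{"x":0.008,"y":-0.03,"z":0,"ax":0,"ay":0,"az":0},{"x":0.01,"y":-0.05,"z":0.1,"ax":0,"ay":0,"az":0},{"x":0,"y":-0.1,"z":0.15,"ax":0,"ay":0,"az":0},{"x":0,"y":-0.2,"z":0.15,"ax":0,"ay":0,"az":0},{"x":0,"y":-0.2,"z":0.1,"ax":0,"ay":0,"az":0},{"x":0,"y":-0.2,"z":0.05,"ax":0,"ay":0,"az":0},{"x":0,"y":-0.2,"z":0,"ax":0,"ay":0,"az":0},{"x":0,"y":-0.2,"z":0,"ax":0,"ay":0,"az":0}]'
python3 -m handwheel '[{"x":0,"y":-0.2,"z":0,"ax":0,"ay":0,"az":0},{"x":0,"y":-0.2,"z":0,"ax":0,"ay":0,"az":0},{"x":0,"y":-0.2,"z":0,"ax":0,"ay":0,"az":0},{"x":0,"y":-0.2,"z":0,"ax":0,"ay":0,"az":0},{"x":0,"y":-0.2,"z":0,"ax":0,"ay":0,"az":0},{"x":0,"y":-0.2,"z":0,"ax":0,"ay":0,"az":0},{"x":0,"y":0,"z":0,"ax":0,"ay":0,"az":0},{"x":0,"y":0,"z":0,"ax":0,"ay":0,"az":0}]'
cat > clip.py <<'E'
from h import *
np.set_printoptions(linewidth=250)
for n in('top','scene'):
    g=cv2.cvtColor(snap(n,n+'_e.png'),cv2.COLOR_BGR2GRAY).astype(np.float32)
    a=np.radians(13.7);ex=np.array([np.cos(a),np.sin(a),0]);ey=np.array([-ex[1],ex[0],0]);C=np.array([501.5,220.5,59.])
    for nm,u,v,h in [('+x',ex,ey,70.5),('-x',-ex,ey,70.5),('+y',ey,ex,84),('-y',-ey,ex,84)]:
      for lab,tt in (('clip',np.linspace(-18,18,30)),('side',np.linspace(32,52,20))):
        pr=[]
        for s in range(-6,40,2):
            q=np.array([proj(n,C+u*(h+s)+v*t) for t in tt],np.float32)[None]
            pr.append(cv2.remap(g,q[...,0],q[...,1],1).mean())
        print(n,nm,lab,np.array(pr).round().astype(int))
E
python3 clip.py
```

```text
clock: 49.2
position: [525.1, -111.3, 120.7]
ee_rot: [0.787, -0.617, 0.001, -0.001]
contact_force: [0.5, 0.4, -0.2]
gripper_width: -0.1
grasp_force: 0.0
clock: 50.0
position: [524.3, -350.6, 119.2]
ee_rot: [0.786, -0.618, -0.0, -0.0]
contact_force: [-0.4, 0.7, -0.1]
gripper_width: 0.0
grasp_force: 0.0
top +x clip [186 186 186 186 154  68  41  83 144 152 153 152 152 153 153 153 152 153 153 153 153 154 154]
top +x side [186 186 186 186 172 151 149 149 150 151 151 151 151 151 151 151 152 151 151 151 151 150 150]
top -x clip [186 178  83  37  29  12  24  74 106 128 139 138 138 139 139 140 142 147 149 148 145 127 101]
top -x side [185 176 101  39  40  63 113 139 140 140 141 141 141 142 146 148 149 150 149 149 149 150 149]
top +y clip [186 186 186 186 184  94  42  53 139 150 152 153 152 151 150 150 150 150 150 150 150 149 150]
top +y side [186 185 185 186 185 165 151 150 150 150 149 149 149 151 153 153 151 151 149 149 150 150 149]
top -y clip [186 146  36  39  19   9  50 101 106 121 149 149 149 149 150 149 147 148 149 150 150 150 150]
top -y side [184 129  41  37  69  95 106 146 152 153 15
[... 214 characters left out ...]
125 124 124 124 124 124 124 124 124 125 125 125 126]
scene -x clip [174 172 161 124  72  62  94 118 125 125 125 125 125 125 125 126 126 126 126 126 126 126 126]
scene -x side [173 173 169 157 139 129 127 127 127 128 128 128 128 129 129 128 127 126 127 127 129 129 128]
scene +y clip [163 164 165 165 162 153 137 120 113 117 123 126 127 126 126 126 126 126 125 125 126 126 127]
scene +y side [173 173 173 172 169 164 153 141 131 127 126 126 126 126 127 128 129 128 128 128 127 127 126]
scene -y clip [131  95  62  35  19  12   8   6   6   7   8   9   9  10  12  15  15  14  13  14  15  15  15]
scene -y side [132 108  91  77  61  48  41  37  36  36  36  36  36  36  38  41  40  37  35  32  31  30  30]
```

```bash
python3 -c "
from h import *
np.set_printoptions(linewidth=250)
a=np.radians(13.7);ex=np.array([np.cos(a),np.sin(a),0]);ey=np.array([-ex[1],ex[0],0])
C=np.array([503,221.5,0.])
g=cv2.cvtColor(cv2.imread('pics/scene_e.png'),cv2.COLOR_BGR2GRAY).astype(np.float32)
Z=np.arange(62,2,-2.)
print(Z.astype(int))
for nm,u,v,o in [('+x',ex,ey,76.5),('-y',-ey,ex,90)]:
  for lab,tt in (('clip',np.linspace(-17,17,30)),('side',np.linspace(30,50,20))):
    print(nm,lab,np.array([cv2.remap(g,*[np.array([proj('scene',C+u*o+v*t+[0,0,z])[k] for t in tt],np.float32)[None] for k in (0,1)],1).mean() for z in Z]).round().astype(int))
  for th in (0,.1,.2,.3,.5): 
    t=C+u*(o-4+32*np.sin(th)+4*np.cos(th))+[0,0,59-32*np.cos(th)+4*np.sin(th)]
    print(nm,th,proj('scene',t).round(1),'equiv z',Z[np.argmin([abs(proj('scene',C+u*o+[0,0,z])[1]-proj('scene',t)[1]) for z in Z])])
"
```

```text
[62 60 58 56 54 52 50 48 46 44 42 40 38 36 34 32 30 28 26 24 22 20 18 16 14 12 10  8  6  4]
+x clip [15 13 11 10  9  7  6  5  6  7  7  7  7  6  6  5  6  8 16 30 47 64 76 83 86 85 83 80 76 73]
+x side [122 122 123 123 123 123 123 123 122 121 119 117 116 115 113 109 103  95  88  86  88  95 104 112 119 123 125 125 124 124]
+x 0 [402.6 212.2] equiv z 26.0
+x 0.1 [403.8 212.3] equiv z 26.0
+x 0.2 [405.1 212.3] equiv z 26.0
+x 0.3 [406.3 212.2] equiv z 28.0
+x 0.5 [408.6 211.6] equiv z 28.0
-y clip [26 12  7  5  6  7  5  5  5  6  6  7  8  6  6  6 11 24 33 35 36 36 36 36 35 35 35 37 47 57]
-y side [70 49 39 36 36 36 36 36 37 35 36 36 38 36 36 37 37 37 37 36 36 36 37 36 37 37 36 40 52 72]
-y 0 [359.4 224. ] equiv z 26.0
-y 0.1 [358.9 224.5] equiv z 26.0
-y 0.2 [358.4 224.9] equiv z 24.0
-y 0.3 [358.  225.1] equiv z 24.0
-y 0.5 [357.1 225.2] equiv z 24.0
```

The -y clip is clearly shut (edge at z ≈ 28); +x can't be told from this view, and its push was softer, so I press it once more.

```bash

python3 -m handwheel '[{"x":0.024,"y":0.17,"z":0,"ax":0,"ay":0,"az":0},{"x":0.024,"y":0.2,"z":0,"ax":0,"ay":0,"az":0},{"x":0.024,"y":0.2,"z":0,"ax":0,"ay":0,"az":0},{"x":0.024,"y":0.2,"z":0,"ax":0,"ay":0,"az":0},{"x":0.024,"y":0.2,"z":0,"ax":0,"ay":0,"az":0},{"x":0.024,"y":0.2,"z":0,"ax":0,"ay":0,"az":0},{"x":0.024,"y":0.2,"z":0,"ax":0,"ay":0,"az":0},{"x":0.024,"y":0.2,"z":0,"ax":0,"ay":0,"az":0}]' 
python3 -m handwheel '[{"x":0.024,"y":0.2,"z":0,"ax":0,"ay":0,"az":0},{"x":0.024,"y":0.2,"z":0,"ax":0,"ay":0,"az":0},{"x":0.024,"y":0.2,"z":0,"ax":0,"ay":0,"az":0},{"x":0.024,"y":0.2,"z":0,"ax":0,"ay":0,"az":0},{"x":0.024,"y":0.2,"z":0,"ax":0,"ay":0,"az":0},{"x":0.024,"y":0.2,"z":0,"ax":0,"ay":0,"az":0},{"x":0.024,"y":0.2,"z":0,"ax":0,"ay":0,"az":0},{"x":0.024,"y":0.18,"z":0,"ax":0,"ay":0,"az":0}]' 
python3 -c "
from h import *
to((598,243,9),(0,0,-1),13.7)"
```

```text
clock: 50.9
position: [562.6, -32.9, 120.2]
ee_rot: [0.788, -0.616, 0.0, -0.001]
contact_force: [0.0, -0.4, 0.2]
gripper_width: 0.0
grasp_force: 0.0
clock: 51.7
position: [600.2, 283.4, 120.2]
ee_rot: [0.788, -0.616, -0.0, -0.001]
contact_force: [-0.3, -0.8, 0.5]
gripper_width: 0.2
grasp_force: 0.0
clk 51.7 pos [600.2 283.4 120.2] d [ 0.     0.001 -1.   ] y [-0.97  -0.242 -0.001] j [ 0.68  0.51 -0.   -0.   -1.06 -0.44] w 0.2
shift units [-0.011 -0.202 -0.556]
 turn units 0 [-0.000e+00 -1.000e-03  1.997e+00] deg 179.7
 turn units 180 [-0.001  0.    -0.003] deg 0.3
```

```bash

python3 -m handwheel '[{"x":0.005,"y":-0.1,"z":0,"ax":0,"ay":0,"az":0},{"x":0.005,"y":-0.1,"z":-0.05,"ax":0,"ay":0,"az":0},{"x":0,"y":0,"z":-0.12,"ax":0,"ay":0,"az":0},{"x":0,"y":0,"z":-0.12,"ax":0,"ay":0,"az":0},{"x":0,"y":0,"z":-0.12,"ax":0,"ay":0,"az":0},{"x":0,"y":0,"z":-0.12,"ax":0,"ay":0,"az":0},{"x":-0.02,"y":-0.005,"z":0,"ax":0,"ay":0,"az":0},{"x":-0.02,"y":-0.005,"z":0,"ax":0,"ay":0,"az":0}]' 
python3 -m handwheel '[{"x":-0.01,"y":-0.002,"z":0,"ax":0,"ay":0,"az":0},{"x":-0.007,"y":-0.002,"z":0,"ax":0,"ay":0,"az":0},{"x":-0.007,"y":-0.002,"z":0,"ax":0,"ay":0,"az":0},{"x":-0.005,"y":-0.001,"z":0,"ax":0,"ay":0,"az":0},{"x":0,"y":0,"z":0,"ax":0,"ay":0,"az":0},{"x":0,"y":0,"z":0,"ax":0,"ay":0,"az":0},{"x":0,"y":0,"z":0,"ax":0,"ay":0,"az":0},{"x":0,"y":0,"z":0,"ax":0,"ay":0,"az":0}]' 
python3 -c "
from h import *
p=arm.read_state()['position'];print((p-[501.2,218.3,0])@[.9715,.237,0])"
```

```text
clock: 52.5
position: [594.7, 238.5, 14.1]
ee_rot: [0.787, -0.616, -0.0, -0.0]
contact_force: [-0.7, 0.2, 0.6]
gripper_width: 0.2
grasp_force: 0.0
clock: 53.3
position: [589.9, 236.7, 13.8]
ee_rot: [0.787, -0.617, -0.0, -0.0]
contact_force: [2.8, 0.0, 1.8]
gripper_width: -0.2
grasp_force: 1.5
90.55895878401616
```

```bash

python3 -m handwheel '[{"x":-0.008,"y":-0.002,"z":0,"ax":0,"ay":0,"az":0},{"x":-0.008,"y":-0.002,"z":0,"ax":0,"ay":0,"az":0},{"x":-0.005,"y":-0.001,"z":0,"ax":0,"ay":0,"az":0},{"x":0,"y":0,"z":0,"ax":0,"ay":0,"az":0},{"x":0,"y":0,"z":0,"ax":0,"ay":0,"az":0},{"x":0,"y":0,"z":0,"ax":0,"ay":0,"az":0},{"x":0,"y":0,"z":0,"ax":0,"ay":0,"az":0},{"x":0,"y":0,"z":0,"ax":0,"ay":0,"az":0}]' 
python3 -c "
from h import *
p=arm.read_state()['position'];print((p-[501.2,218.3,0])@[.9715,.237,0])"
```

```text
clock: 54.1
position: [586.0, 236.1, 13.7]
ee_rot: [0.787, -0.617, 0.0, -0.001]
contact_force: [3.7, 1.7, 1.4]
gripper_width: 0.1
grasp_force: 2.5
86.62524923243168
```

```bash

python3 -m handwheel '[{"x":0.03,"y":0.008,"z":0,"ax":0,"ay":0,"az":0},{"x":0.06,"y":0.01,"z":0.02,"ax":0,"ay":0,"az":0},{"x":0.05,"y":0,"z":0.12,"ax":0,"ay":0,"az":0},{"x":0,"y":0,"z":0.2,"ax":0,"ay":0,"az":0},{"x":0,"y":-0.2,"z":0.1,"ax":0,"ay":0,"az":0},{"x":0,"y":-0.2,"z":0.1,"ax":0,"ay":0,"az":0},{"x":0,"y":-0.2,"z":0,"ax":0,"ay":0,"az":0},{"x":0,"y":-0.2,"z":0,"ax":0,"ay":0,"az":0}]' 
python3 -m handwheel '[{"x":-0.05,"y":-0.2,"z":0,"ax":0,"ay":0,"az":0},{"x":-0.05,"y":-0.2,"z":0,"ax":0,"ay":0,"az":0},{"x":-0.05,"y":-0.2,"z":0,"ax":0,"ay":0,"az":0},{"x":-0.05,"y":-0.2,"z":0,"ax":0,"ay":0,"az":0},{"x":0,"y":-0.2,"z":0,"ax":0,"ay":0,"az":0},{"x":0,"y":-0.2,"z":0,"ax":0,"ay":0,"az":0},{"x":0,"y":-0.1,"z":0,"ax":0,"ay":0,"az":0},{"x":0,"y":0,"z":0,"ax":0,"ay":0,"az":0}]' 
python3 clip.py
```

```text
clock: 54.9
position: [611.1, 77.4, 121.0]
ee_rot: [0.787, -0.617, -0.002, 0.001]
contact_force: [0.2, 0.1, -0.7]
gripper_width: 0.2
grasp_force: 0.0
clock: 55.7
position: [570.7, -182.9, 119.8]
ee_rot: [0.786, -0.619, -0.003, 0.001]
contact_force: [-0.3, -0.7, 0.4]
gripper_width: -0.2
grasp_force: 0.0
top +x clip [180 149  65  39  90 141 145 145 145 147 147 147 146 148 148 147 147 147 147 147 147 149 148]
top +x side [180 167 147 144 144 144 144 144 145 145 145 146 145 145 145 146 146 146 146 146 145 145 145]
top -x clip [180 180 180 180 171  80  34  28  11  27  78  96 120 133 133 134 134 134 134 137 139 122  97]
top -x side [180 180 180 180 175 111  78  78  87 124 135 135 136 135 135 134 134 140 144 143 144 145 144]
top +y clip [180 180 180 180 178  92  41  53 134 145 146 147 146 146 145 145 145 145 145 145 144 144 144]
top +y side [180 180 180 180 179 159 146 144 145 144 144 144 144 146 148 147 146 145 144 144 145 145 143]
top -y clip [180 140  34  37  19  15  55  98 112 120 143 143 143 144 145 144 142 142 144 144 144 144 144]
top -y side [178 123  38  36  71  99 108 141 147 148 1
[... 215 characters left out ...]
125 125 125 124 125 125 125 125 125 126 126 126 126]
scene -x clip [174 175 174 173 172 162 127  74  62  95 118 125 126 127 127 127 126 126 127 126 126 127 127]
scene -x side [174 174 174 174 174 170 156 138 129 129 130 130 130 129 128 127 126 127 127 128 129 130 129]
scene +y clip [163 164 164 164 161 151 133 115 108 114 123 127 128 128 128 127 127 127 126 127 127 127 127]
scene +y side [175 175 175 173 170 164 154 141 132 127 126 125 126 127 127 127 128 128 129 129 128 127 127]
scene -y clip [133  96  65  39  22  14   9   7   7   6   5   5   6   6   7   8   8   8   8   9   9   9  10]
scene -y side [132 109  92  78  62  49  40  37  36  37  36  35  36  37  39  43  43  40  38  37  36  36  35]
```

```bash
python3 -c "
from bench import arm
print(arm.job_done())"
```

```text
the job is handed in; nothing more can be done
None
```

The job is handed in at about 56 s: the adapter is flat in the box, the lid is seated and all four clips are pressed down. The +x clip I judge shut only from push force (about 4 N), because no camera view could confirm it.

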